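# Hang the cork bin on the cellar slatwall

### The arm

A 6-joint arm with a two-finger parallel gripper is mounted at the origin on the work surface. World frame = base frame: x ahead of the robot, y to its left, z up, the work surface at z = 0. Lengths are in m, angles in rad, forces in N, time in s.
With the tool pointing down it reaches from about 0.375 to 0.9 m from the base axis. Payload 3.1 kg.
Tool frame: the origin (TCP) lies on the centre line of the jaws, within the pads' length; the fingertips stand 11 mm ahead of it and the grasp point (between the pads) lies 8 mm behind it; x points along the fingers, y is the direction in which the jaws open and shut, and the axes are right-handed (so a half turn about x gives the same grasp; the last joint's range is limited). The gripper opens to 87 mm and grips with 3 to 60 N. Pads are 19 mm wide; open, the fingers measure 117 mm over their backs; the gripper's body (75 mm by 190 mm) begins 51 mm behind the grasp point.
Start: joints at [1.127, 0.527, 1.433, -0, 1.181, -0.178], TCP at [0.164, 0.603, 0.234] pointing down, gripper open.
Joint ranges: [-3.08, 3.08], [-0.75, 2.2], [0.22, 2.44], [-1.43, 4.57], [0, 2.65], [-2.85, 2.85]. Speed limits (rad/s): [2.79, 2.79, 3.14, 3.14, 3.14, 3.14].

### API

Orientations are given as a unit quaternion [x, y, z, w].
In Python, from rig import robot, camera, camera_info gives the robot as it stands.
- The arm moves only by the shell command python3 -m inch 'ROWS' [FORCE]. ROWS is JSON, a list that holds one entry, the list of rows, each a list of 5 numbers: the shift along the tool's x, y, z in cm, then the turn about the tool's x in rad, then the opening, from 0 (shut) to 1 (fully open). A call has 1 to 8 rows; each row shifts and turns the pose as measured when the row begins, along the tool's axes as they then stand; what a row does not reach is not made up. A row lasts 1/12 s, in which the tool goes at most 41.7 mm and 7.16 degrees, less where a joint would pass 70% of its speed; a pose out of reach is approached as far as the arm can. A call with a gripper value outside its range is refused whole. The fingers move at their own pace and stop on an object; FORCE is the grip in N (left out, the last holds). Time passes only in rows, so rows that do not move let the fingers close. It gives the time, the measured TCP pose, the force and the opening at its end, in the units of the state.
- robot.get_obs(): the state, without advancing time (a new reading comes with each control period).
- camera(name): name is "side" or "top"; returns the picture (384x512x3 uint8, red, green, blue); there is no depth.
- camera_info(name): a dict with "camera_matrix" (3x3 intrinsics, pixels), "rvec" (rotation vector, rad) and "tvec" (3), from world to camera coordinates, as OpenCV has them. Camera axes: x right, y down, z forward; pixel columns grow to the right and rows downward; lengths in m; the calibration is good to about 2 mm. A picture is of the moment at which its call begins. camera_info takes no time and is no camera call.
- robot.hand_in(): hands the job in, once; it reports no verdict.
The state is a dict: "time": time; "q": joint angles; "joint_velocities": joint speeds; "joint_torque": joint torques, N m; "position": TCP position; "tool_rot": TCP orientation; "ft_force": force on the tool from outside, world axes, zero at the start; "moment": the same for the moment, N m; "grip_width": finger opening in m.
Only numpy, scipy, OpenCV 4.12 (cv2) and the standard library are available. Lean on these libraries where they do the work, as an engineer would, in place of code of your own. Each camera call takes 0.05 s, during which the arm holds its last target. There are 200 camera calls.

### The job

Hang the small wooden bin with the red back plate on the slatwall stand: tip its front up, put its red hook lip into the upper groove in the free place between the two steel hooks, then lower the front in your hand until the bin hangs level with its plate home against the panel, and let go. The panel's height on its posts is only roughly known, so feel for the groove gently and do not force the stand or let the bin fall; leave the other things where they are.

Things in the scene. Friction and masses are not known exactly. Their poses are not given: they have to be found in the camera images.
- stand: Fixed slatwall stand: dark base 14 mm thick, reaching 30 mm in front of a light panel, 320 mm long (x) and 32 thick (y 0 to 32), on two posts. Origin: on the table, in the plane of the panel's front face, below its middle. x along the panel, y INTO the panel (the bin hangs on the -y side), z up. Pushing it with over 40 N (summed over all contacts) counts as forcing.
- stand_groove (a point): Nominal middle of the lower edge of the upper groove's mouth, on the face; stand x 0, y 0, z 170 mm; axes as the stand's. The mouth is 16 mm high. The panel is clamped immovably on its posts at a height that differs each time by up to 12 mm up or down from nominal; this point does NOT follow it, so the true edge must be felt for.
- stand_cavity (a point): Nominal middle of the cavity behind the upper mouth (does not follow the panel's true height). The front slat is 4 mm thick (y 0 to 4); behind it the cavity runs to y = 22 mm and from 8 mm below the mouth to 10 mm above the mouth.
- stand_top (a point): Nominal middle of the panel's top edge (stand y 16, z 216 mm; true height up to 12 mm off, by the same amount as the groove). Panel bottom 30 mm; a second, lower groove (not wanted) has its mouth at 55 to 71 mm. Steel hooks on the face at x = -130 and +130 mm, 30 mm below the upper mouth, reach 60 mm out; the free place is between them.
- bin: Loose open plywood bin, about 0.3 kg, 84 wide (x) x 94 deep (y -94 to 0) x 45 high, with a red back plate (y -4 to 0, z 0 to 84 mm) and a dark handle board, upright on the table. Origin: middle of the plate's back face, at the underside. y points out of the back, to the wall it will hang on; front at -y; z up.
- bin_grip (a point): Middle of the handle's gripping part: a dark upright board 12 mm thick (x), 44 mm long (y), top at z = 100 mm; this point is at bin x 0, y -49, z 84 mm, 39 mm above the bin's rim. Axes as the bin's.
- bin_tongue (a point): Underside of the hook's tongue at the plate's back face: bin x 0, y 0, z 80 mm. The red hook is an L, 60 mm wide: tongue z 80 to 84, y 0 to 11, and a lip standing up from its end, y 7 to 11, z 84 to 100. Hung, the tongue rests on the mouth's lower edge, the lip stands behind the front slat and the plate's back lies on the face.
- bin_lip (a point): Middle of the lip's top edge: bin x 0, y 9, z 100 mm. The hook passes the mouth only with the front raised about 40 to 48 degrees: lip tip first, in and up along the lip's slope; once bin_tongue is about 8 mm in front of the face and 10 mm above the mouth's lower edge, turn level while it moves in and sinks to that edge.
- bottle_a: Bystander: green standing bottle, 75 mm wide, 300 high; origin under its centre.
- bottle_b: Bystander: amber standing bottle, 75 mm wide, 300 high; origin under its centre.
- jar: Bystander: jar of corks, 84 mm wide, 110 high; origin under its centre.
- cup: Bystander: white cup, 80 mm wide, 80 high; origin under its centre.
- carton: Bystander: small cardboard box 90 x 60 x 45 mm; origin under its centre.
- brush: Bystander: brush 200 mm long lying on the table; origin under its middle.
Mind the look-alikes: they are no part of the job. There is more than one size of the bin; the one meant has the size given above.

How it is judged:
By the outcome, as a careful person would: the job done as asked, in the order asked, and still so for the second after the job is handed in, with the robot touching nothing.
It also fails if it takes over 67 s, if anything falls off the work surface, if the arm or the gripper's body presses on something with over 40 N, if the wrist force passes 120 N, or if a joint passes its speed limit or range.

## Working session

There is one attempt and no reset: what is moved stays moved. The work goes in short steps, Python scripts to look and compute and a shell command to move; the robot and the scene stay as the last step left them, time stands still between calls to the robot, and variables do not carry over. Pictures are saved under pics/ and viewed, about 8 in all and at most 12, crops included, and the job is handed in when it is done.

```bash
ls; mkdir -p pics
python3 - <<'E'
from rig import robot,camera,camera_info
import cv2,numpy as np
for n in("top","side"):
    im=camera(n); np.save(f"pics/{n}0.npy",im); cv2.imwrite(f"pics/{n}0.png",cv2.resize(im[:,:,::-1],(800,600),interpolation=cv2.INTER_CUBIC))
    ci=camera_info(n); R=cv2.Rodrigues(np.array(ci["rvec"]))[0]; print(n,ci["camera_matrix"],"pos",-R.T@np.array(ci["tvec"]).ravel(),R.round(3).tolist())
print(robot.get_obs())
E
```

```text
pics
top [[369.32663235   0.         249.02194142]
 [  0.         369.32663235 192.25032648]
 [  0.           0.           1.        ]] pos [ 0.37536641 -0.03421477  1.32814157] [[0.024, -1.0, 0.004], [-0.981, -0.024, -0.193], [0.193, 0.001, -0.981]]
side [[369.34334148   0.         263.12523396]
 [  0.         369.34334148 191.17517081]
 [  0.           0.           1.        ]] pos [-0.07253576 -0.66659542  0.76998137] [[0.698, -0.716, 0.022], [-0.393, -0.408, -0.824], [0.599, 0.567, -0.566]]
{'time': 0.1, 'q': array([ 1.12648446e+00,  5.28388017e-01,  1.43378347e+00,  3.03524711e-05,
        1.18138085e+00, -1.78474730e-01]), 'joint_velocities': array([ 0.00027906, -0.00181162, -0.00221762, -0.00092619, -0.0005671 ,
       -0.00094072]), 'joint_torque': array([-2.91423221e-04, -4.40983307e+01, -1.77149999e+01,  6.35030586e-02,
        5.34059911e-02, -2.01602847e-05]), 'position': array([0.16386821, 0.60247529, 0.2326574 ]), 'tool_rot': array([ 0.09305862,  0.70109047, -0.09437161,  0.70064702]), 'ft_force': array([-0.22860039,  0.33943578, -0.66892682]), 'moment': array([ 0.00434737, -0.05871996,  0.03444046]), 'grip_width': 0.087274593146007}
```

View pics/top0.png

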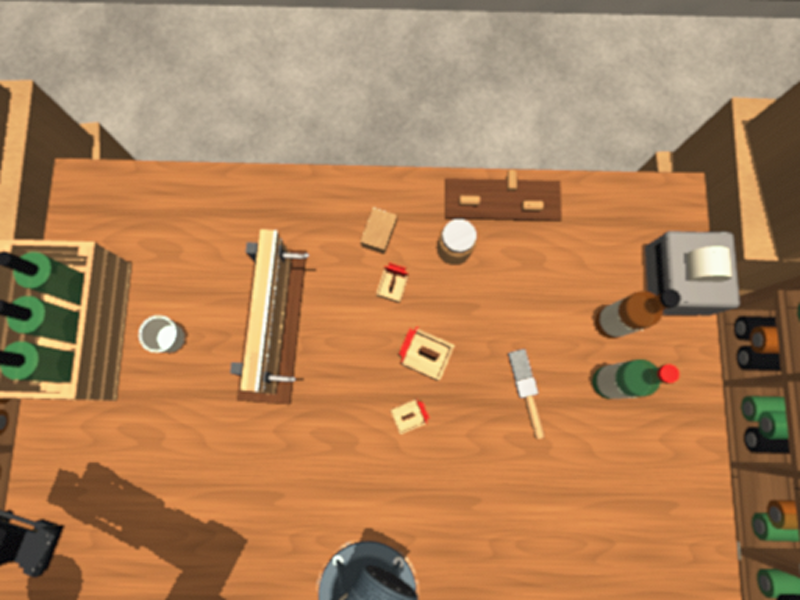

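View pics/side0.png

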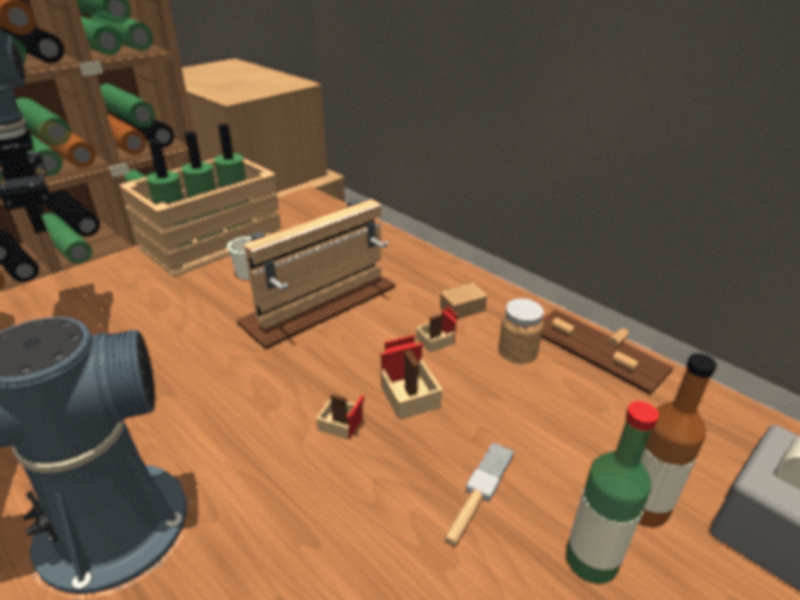

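The top view has three red-backed bins (800x600 px): (393,284), (428,354) and (409,416). The stand is at (270,315), with its face towards the right. The middle bin looks largest, so I'll confirm with an enlarged crop and a size measurement.

```bash
cat > h.py <<'E'
import numpy as np,cv2
from rig import camera_info
def ray(n,px,z):
    ci=camera_info(n);R=cv2.Rodrigues(np.array(ci["rvec"]))[0];t=np.array(ci["tvec"]).ravel()
    c=-R.T@t;px=np.atleast_2d(np.array(px,float))
    u=cv2.undistortPoints(px[:,None],np.array(ci["camera_matrix"]),None)[:,0]
    d=np.c_[u,np.ones(len(u))]@R
    return c+d*((z-c[2])/d[:,2])[:,None]
def proj(n,P):
    ci=camera_info(n);return cv2.projectPoints(np.atleast_2d(np.array(P,float)),np.array(ci["rvec"]),np.array(ci["tvec"]),np.array(ci["camera_matrix"]),None)[0][:,0]
E
python3 - <<'E'
import numpy as np,cv2
from h import *
t=np.load("pics/top0.npy");s=np.load("pics/side0.npy")
a=t[165:285,240:300][:, :, ::-1]; b=t[140:265,145:200][:,:,::-1]; c=s[190:290,195:300][:,:,::-1]
# canvas 800x600
A=cv2.resize(t[165:285,235:305,::-1],None,fx=5,fy=5,interpolation=cv2.INTER_CUBIC) #350x600
C=cv2.resize(s[192:288,195:307,::-1],None,fx=4,fy=4,interpolation=cv2.INTER_CUBIC)
o=np.zeros((600,800,3),np.uint8);o[:600,:350]=A;o[:384,350:798]=C
cv2.imwrite("pics/c1.png",o)
hsv=cv2.cvtColor(t,cv2.COLOR_RGB2HSV)
red=(((hsv[...,0]<6)|(hsv[...,0]>174))&(hsv[...,1]>190)&(hsv[...,2]>90)).astype(np.uint8)
wood=((hsv[...,0]>14)&(hsv[...,0]<30)&(hsv[...,1]>60)&(hsv[...,1]<150)&(hsv[...,2]>140)).astype(np.uint8)
for nm,m,zz in(("red",red,.084),("wood",wood,.045)):
    n,l,st,ce=cv2.connectedComponentsWithStats(m)
    for i in range(1,n):
        x,y,w,h,ar=st[i]
        if ar<12 or not(235<ce[i][0]<305 and 165<ce[i][1]<285):continue
        cn=cv2.findContours((l==i).astype(np.uint8),0,2)[0][0]
        q=ray("top",cn[:,0],zz)[:,:2].astype(np.float32)
        r=cv2.minAreaRect(q*1000);print(nm,ce[i].round(1),ar,np.round(r[0]),np.round(r[1]),round(r[2],1))
E
```

```text
red [253.4 171.8] 53 [692. -47.] [44. 16.] 72.4
red [260. 219.] 72 [527. -72.] [13. 67.] 67.5
red [270.6 262.4] 32 [ 384. -111.] [41.  8.] 23.0
wood [250.1 183.3] 247 [661. -37.] [59. 60.] 73.1
wood [274.  226.9] 596 [ 507. -123.] [91. 89.] 67.9
wood [260.4 266.6] 292 [370. -78.] [58. 60.] 22.8
```

View pics/c1.png

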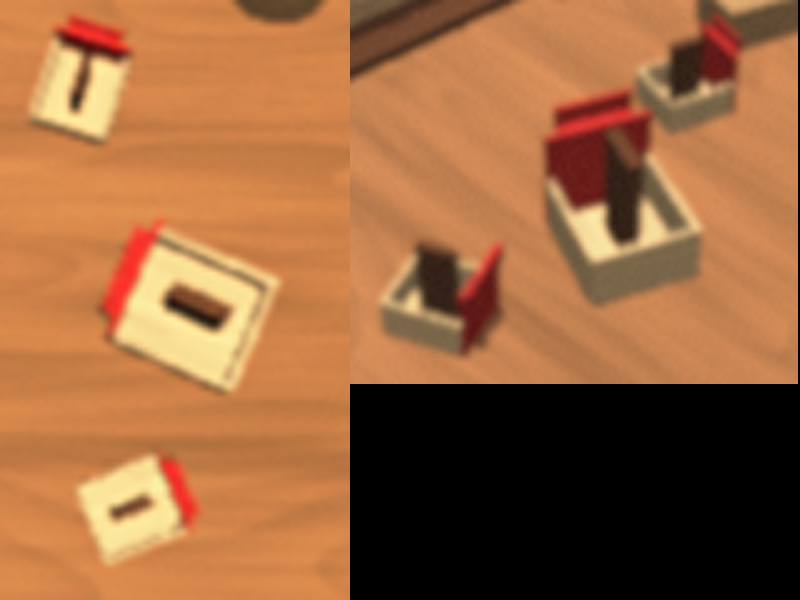

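The three candidates' rims measure about 59 mm (top px 250,183), 91x89 mm (274,227) and 58 mm (260,267). The middle one fits 84x94, so that is the bin I'll take. The crop confirms it, with the plate facing +y towards the stand. Next I'll measure the stand.

Run:
```python
import numpy as np,cv2
from h import *
t=np.load("pics/top0.npy");s=np.load("pics/side0.npy")
A=cv2.resize(t[140:262,145:205,::-1],None,fx=4.9,fy=4.9,interpolation=cv2.INTER_CUBIC)
C=cv2.resize(s[122:224,145:258,::-1],None,fx=4.4,fy=4.4,interpolation=cv2.INTER_CUBIC)
o=np.zeros((600,800,3),np.uint8);o[:A.shape[0],:A.shape[1]]=A;o[:C.shape[0],300:300+C.shape[1]]=C[:,:500]
cv2.imwrite("pics/c2.png",o);print(A.shape,C.shape)
```

```text
(598, 294, 3) (449, 497, 3)
```

View pics/c2.png

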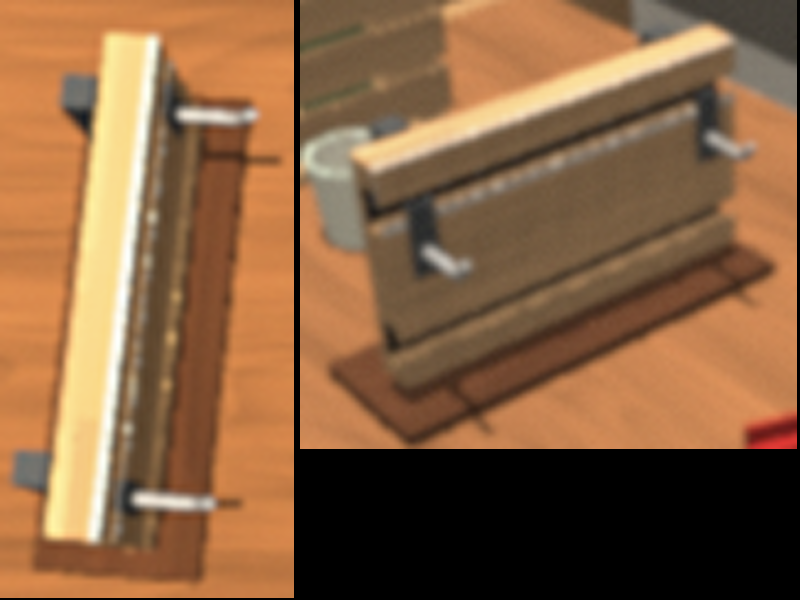

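Run:
```python
import numpy as np,cv2
from h import *
from rig import robot
from scipy.spatial.transform import Rotation as Ro
T=lambda u,v:((u+.5)/4.9-.5+145,(v+.5)/4.9-.5+140)
S=lambda u,v:((u-300+.5)/4.4-.5+145,(v+.5)/4.4-.5+122)
def tri(a,b):
    ci=[camera_info(n) for n in("top","side")]
    P=[np.array(c["camera_matrix"])@np.c_[cv2.Rodrigues(np.array(c["rvec"]))[0],np.array(c["tvec"]).ravel()] for c in ci]
    X=cv2.triangulatePoints(P[0],P[1],np.array(a).reshape(2,1),np.array(b).reshape(2,1)).ravel();X=X[:3]/X[3]
    return X, np.r_[proj("top",X)[0]-a,proj("side",X)[0]-b]
for nm,a,b in(("near",T(97,541),S(369,172)),("far",T(160,37),S(735,44))):
    X,r=tri(a,b);print(nm,X.round(4),r.round(1))
tf=[ray("top",T(97,541),z)[0] for z in(.204,.216,.228)];print(np.round(tf,4))
tf=[ray("top",T(160,37),z)[0] for z in(.204,.216,.228)];print(np.round(tf,4))
# base front corners top face z=.014
print("base",ray("top",[T(200,579),T(250,101),T(34,568)],.014).round(4), ray("side",[S(412,441),S(774,268)],.014).round(4))
# handle top of bin: 
t=np.load("pics/top0.npy")
hs=cv2.cvtColor(t,cv2.COLOR_RGB2HSV);m=(hs[...,2]<135);m[:215]=0;m[236:]=0;m[:,:264]=0;m[:,284:]=0
n,l,st,ce=cv2.connectedComponentsWithStats(m.astype(np.uint8));print(st[:5],ce[:5])
c5=lambda u,v:((u+.5)/5-.5+235,(v+.5)/5-.5+165)
print("handle top ends (z.1)",ray("top",[c5(169,286),c5(228,312)],.1).round(4))
print("rim corners z.045 (FR,FL,..)",ray("top",[c5(283,277),c5(232,392)],.045).round(4))
print("plate top ends z.084",ray("top",[c5(138,227),c5(106,308)],.084).round(4))
sc=lambda u,v:((u-350+.5)/4-.5+195,(v+.5)/4-.5+192)
print("side plate top ends z.084 , handle top z.1",ray("side",[sc(546,142),sc(650,113)],.084).round(4),ray("side",[sc(610,132),sc(637,166)],.1).round(4))
print(Ro.from_quat(robot.get_obs()["tool_rot"]).as_matrix().round(3))
```

```text
near [0.4114 0.2157 0.213 ] [-0.3  0.4  0.5 -0. ]
far [0.734  0.1973 0.2099] [-0.2  0.2  0.2 -0. ]
[[0.413  0.2169 0.204 ]
 [0.4126 0.2142 0.216 ]
 [0.4122 0.2115 0.228 ]]
[[0.7365 0.1981 0.204 ]
 [0.7326 0.1956 0.216 ]
 [0.7288 0.1931 0.228 ]]
base [[0.3943 0.184  0.014 ]
 [0.749  0.1666 0.014 ]
 [0.3992 0.3031 0.014 ]] [[0.3885 0.1756 0.014 ]
 [0.7388 0.1577 0.014 ]]
[[     0      0    512    384 196556]
 [   268    223     12      8     52]] [[255.49524817 191.49079652]
 [273.46153846 226.28846154]]
handle top ends (z.1) [[ 0.5177 -0.1002  0.1   ]
 [ 0.5013 -0.1397  0.1   ]]
rim corners z.045 (FR,FL,..) [[ 0.5323 -0.1827  0.045 ]
 [ 0.4518 -0.1476  0.045 ]]
plate top ends z.084 [[ 0.5593 -0.0794  0.084 ]
 [ 0.5037 -0.0588  0.084 ]]
side plate top ends z.084 , handle top z.1 [[ 0.4822 -0.0685  0.084 ]
 [ 0.5597 -0.0978  0.084 ]] [[ 0.5092 -0.106   0.1   ]
 [ 0.4966 -0.1446  0.1   ]]
[[-0.001  0.263  0.965]
 [-0.002  0.965 -0.263]
 [-1.    -0.002 -0.   ]]
```

Stand face middle is at about (0.573, 0.2065), its y axis is at 86.7°, and the panel top is at about 0.211, so the groove's lower edge is at about 0.165. The bin handle is at about (0.507, -0.122), with bin y at 68.3°. First I'll turn and rise.

```bash
cat > st.py <<'E'
import sys,numpy as np
from rig import robot
from scipy.spatial.transform import Rotation as Ro
# usage: st.py x y z yaw_deg : remaining shift in tool axes (cm) and turn about tool x
o=robot.get_obs();M=Ro.from_quat(o["tool_rot"]).as_matrix();p=o["position"]
yaw=np.degrees(np.arctan2(M[1,1],M[0,1]))
print("t %.2f pos"%o["time"],p.round(4),"yaw %.2f"%yaw,"tilt",M[:,0].round(3),"F",o["ft_force"].round(2),"M",o["moment"].round(2),"w %.4f"%o["grip_width"],"q",o["q"].round(2))
if len(sys.argv)>1:
    a=list(map(float,sys.argv[1:]));d=M.T@(np.array(a[:3])-p)*100
    print("tool shift cm",d.round(2),"turn",round(-np.radians(a[3]-yaw),3))
E
python3 -m inch '[[[-1.5,0,0,0.12,1],[-1.5,0,0,0.12,1],[-1.5,0,0,0.12,1],[-1.5,0,0,0.12,1],[-1.5,0,0,0.12,1],[-1.5,0,0,0.12,1],[-1.5,0,0,0.12,1],[-1.5,0,0,0.12,1]]]'
python3 -m inch '[[[0,0,0,0.12,1],[0,0,0,0.12,1],[0,0,0,0.12,1],[0,0,0,0.12,1],[0,0,0,0.12,1],[0,0,0,0.12,1],[0,0,0,0,1]]]'
python3 st.py 0.507 -0.122 0.30 -21.7
```

```text
time: 0.77
position: [0.1618, 0.5979, 0.3472]
tool_rot: [0.409, 0.569, -0.427, 0.572]
ft_force: [-0.1, 0.2, -0.7]
grip_width: 0.0868
time: 1.35
position: [0.1617, 0.598, 0.349]
tool_rot: [-0.591, -0.373, 0.605, -0.382]
ft_force: [-0.2, 0.9, -0.8]
grip_width: 0.0868
t 1.35 pos [0.1617 0.598  0.349 ] yaw -25.50 tilt [-0.01  -0.021 -1.   ] F [-0.21  0.87 -0.78] M [-0.05  0.11  0.02] w 0.0868 q [ 1.13  0.43  1.28 -0.    1.46  1.57]
tool shift cm [ 6.09 62.16 49.99] turn -0.066
```

```bash
python3 -m inch '[[[0,3.1,2.5,-0.03,1],[0,3.1,2.5,-0.03,1],[0,3.1,2.5,0,1],[0,3.1,2.5,0,1],[0,3.1,2.5,0,1],[0,3.1,2.5,0,1],[0,3.1,2.5,0,1],[0,3.1,2.5,0,1]]]' >/dev/null
python3 -m inch '[[[0,3.1,2.5,0,1],[0,3.1,2.5,0,1],[0,3.1,2.5,0,1],[0,3.1,2.5,0,1],[0,3.1,2.5,0,1],[0,3.1,2.5,0,1],[0,3.1,2.5,0,1],[0,3.1,2.5,0,1]]]' >/dev/null
python3 st.py 0.507 -0.122 0.22 -21.7
```

```text
t 2.68 pos [0.4914 0.0315 0.3512] yaw -17.77 tilt [-0.016 -0.021 -1.   ] F [0.06 0.84 1.55] M [-0.1   0.04 -0.  ] w 0.0870 q [-0.15  0.22  1.58 -0.02  1.35  0.17]
tool shift cm [13.42  6.28 13.81] turn 0.069
```

```bash
python3 -m inch '[[[2,1.1,2.5,0.02,1],[2,1.1,2.5,0.02,1],[2,1.1,2.5,0.02,1],[2,1.1,2.5,0.01,1],[2,1.0,2.0,0,1],[1,0.5,1,0,1],[0,0,0,0,1]]]' >/dev/null
python3 st.py 0.507 -0.122 0.17 -21.7
python3 - <<'E'
from rig import camera
import numpy as np,cv2
t=camera("top");s=camera("side");np.save("pics/t1.npy",t);np.save("pics/s1.npy",s)
A=cv2.resize(t[190:265,235:305,::-1],None,fx=5.6,fy=5.6,interpolation=cv2.INTER_CUBIC)
C=cv2.resize(s[180:280,205:305,::-1],None,fx=4,fy=4,interpolation=cv2.INTER_CUBIC)
o=np.zeros((600,800,3),np.uint8);o[:A.shape[0],:A.shape[1]]=A;o[:C.shape[0],400:]=C
cv2.imwrite("pics/c3.png",o[:430])
E
```

```text
t 3.27 pos [ 0.5086 -0.1292  0.2407] yaw -21.24 tilt [-0.006 -0.024 -1.   ] F [-0.29  0.   -0.34] M [-0.11  0.07  0.04] w 0.0868 q [-0.45  0.38  1.67 -0.03  1.08 -0.06]
tool shift cm [ 7.05 -0.43 -0.78] turn 0.008
```

View pics/c3.png

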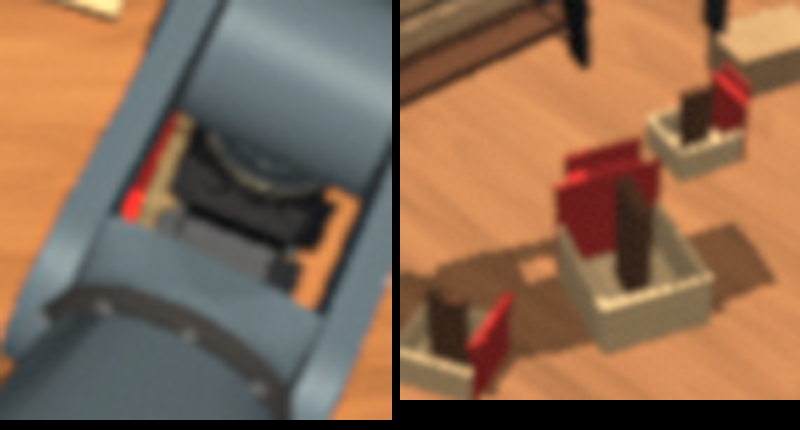

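```bash
python3 -m inch '[[[2.5,-0.1,-0.2,0,1],[2.5,-0.1,-0.2,0,1],[2.5,-0.1,-0.2,0,1],[2.5,-0.1,-0.2,0,1],[2.5,0,-0.2,0,1],[1.5,0,0,0,1],[0,0,0,0,1]]]' >/dev/null
python3 st.py 0.507 -0.122 0.077 -21.7
```

```text
t 3.95 pos [ 0.5188 -0.1109  0.1101] yaw -20.13 tilt [ 0.021 -0.03  -0.999] F [0.   0.12 0.91] M [-0.09  0.09 -0.01] w 0.0869 q [-0.41  0.58  1.8  -0.03  0.73 -0.04]
tool shift cm [ 3.32 -0.82  1.38] turn 0.027
```

```bash
python3 -m inch '[[[0,-0.4,0.7,0.02,1],[0,-0.4,0.7,0,1],[1.2,0,0,0,1],[1.2,0,0,0,1],[0.8,0,0,0,1],[0,0,0,0,1]]]' >/dev/null
python3 st.py 0.507 -0.122 0.077 -21.7
```

```text
t 4.45 pos [ 0.5106 -0.1218  0.0869] yaw -20.95 tilt [ 0.036 -0.036 -0.999] F [-0.29 -0.11 -0.45] M [-0.03  0.12  0.02] w 0.0871 q [-0.44  0.61  1.84 -0.03  0.64 -0.05]
tool shift cm [ 0.98 -0.37  0.13] turn 0.013
```

```bash
python3 -m inch '[[[-1,-0.3,0,0.01,1],[-1,0,0,0,1],[-1,0,0,0,1],[0,0,0,0,1]]]' >/dev/null
python3 st.py 0.507 -0.122 0.077 -21.7
python3 -m inch '[[[3,0,0,0,1],[0,0,0,0,1]]]' >/dev/null
python3 st.py 0.507 -0.122 0.077 -21.7
```

```text
t 4.78 pos [ 0.5069 -0.1202  0.1227] yaw -21.62 tilt [ 0.039 -0.038 -0.999] F [ 0.2  -0.06  0.52] M [-0.07  0.11 -0.01] w 0.0867 q [-0.44  0.54  1.83 -0.03  0.72 -0.04]
tool shift cm [ 4.57 -0.16  0.06] turn 0.001
t 4.95 pos [ 0.5103 -0.1223  0.0961] yaw -21.60 tilt [ 0.047 -0.041 -0.998] F [-0.92  0.25  0.46] M [-0.13  0.14 -0.  ] w 0.0872 q [-0.44  0.59  1.84 -0.03  0.65 -0.04]
tool shift cm [ 1.89 -0.43  0.05] turn 0.002
```

```bash
python3 -m inch '[[[-4,0,0,0,1],[-4,0,0,0,1],[-4,0,0,0,1],[0,0,0,0,1]]]' >/dev/null
python3 st.py 0.507 -0.122 0.077 -21.7
python3 -m inch '[[[0,0,0,0,1],[0,0,0,0,1],[0,0,0,0,1],[0,0,0,0,1]]]' >/dev/null
python3 st.py 0.507 -0.122 0.077 -21.7
```

```text
t 5.28 pos [ 0.5031 -0.1166  0.2202] yaw -21.62 tilt [ 0.038 -0.037 -0.999] F [ 1.19 -0.26  0.77] M [-0.06  0.05 -0.05] w 0.0870 q [-0.43  0.38  1.75 -0.02  0.96 -0.04]
tool shift cm [14.33 -0.15  0.06] turn 0.001
t 5.62 pos [ 0.503  -0.1163  0.2245] yaw -21.60 tilt [ 0.044 -0.04  -0.998] F [ 0.69  0.17 -0.26] M [-0.03  0.1   0.  ] w 0.0871 q [-0.43  0.37  1.75 -0.02  0.96 -0.04]
tool shift cm [14.77 -0.24  0.07] turn 0.002
```

```bash
python3 -m inch '[[[0,3,0,0,1],[0,3,0,0,1],[0,0,0,0,1],[0,0,0,0,1]]]' >/dev/null
python3 st.py | cut -c1-90
python3 -m inch '[[[0,-3,0,0,1],[0,-3,0,0,1],[0,0,0,0,1],[0,0,0,0,1]]]' >/dev/null
python3 st.py | cut -c1-90
python3 -m inch '[[[0,0,0,0,1],[0,0,0,0,1],[0,0,0,0,1],[0,0,0,0,1]]]' >/dev/null
python3 st.py | cut -c1-90
```

```text
t 5.95 pos [ 0.555  -0.1366  0.2216] yaw -21.60 tilt [ 0.03  -0.033 -0.999] F [-0.81 -0.09
t 6.28 pos [ 0.4937 -0.1125  0.2137] yaw -21.63 tilt [ 0.019 -0.028 -0.999] F [ 0.17  0.57
t 6.62 pos [ 0.4937 -0.1125  0.2127] yaw -21.64 tilt [ 0.017 -0.027 -0.999] F [ 0.03 -0.44
```

```bash
python3 -m inch '[[[0,3,0,0,1],[0,3,0,0,1],[0,0,0,0,1],[0,-3,0,0,1],[0,-2,0,0,1],[0,0,0,0,1],[0,0,0,0,1]]]' >/dev/null
python3 st.py | cut -c1-90
python3 -m inch '[[[0,0,3,0,1],[0,0,3,0,1],[0,0,0,0,1],[0,0,-3,0,1],[0,0,-3,0,1],[0,0,0,0,1],[0,0,0,0,1]]]' >/dev/null
python3 st.py 0.507 -0.122 0.077 -21.7
```

```text
t 7.20 pos [ 0.5074 -0.1184  0.2121] yaw -21.66 tilt [ 0.021 -0.029 -0.999] F [ 0.25 -0.04
t 7.78 pos [ 0.5159 -0.1234  0.2139] yaw -21.86 tilt [ 0.032 -0.034 -0.999] F [ 0.21 -0.76  0.03] M [-0.09  0.13 -0.01] w 0.0872 q [-0.44  0.41  1.72 -0.02  0.97 -0.04]
tool shift cm [13.64 -1.46 -0.07] turn -0.003
```

```bash
python3 -m inch '[[[0,-1.4,0,0,1],[0,0,0,0,1],[4,0,0,0,1],[4,0,0,0,1],[0,0,0,0,1],[0,0,0,0,1]]]' >/dev/null
python3 st.py 0.507 -0.122 0.077 -21.7
```

```text
t 8.28 pos [ 0.5137 -0.1257  0.1341] yaw -21.85 tilt [ 0.045 -0.04  -0.998] F [-0.21 -0.71  0.21] M [-0.06  0.09 -0.02] w 0.0871 q [-0.44  0.53  1.81 -0.03  0.75 -0.04]
tool shift cm [ 5.65 -1.08 -0.21] turn -0.003
```

```bash
python3 -m inch '[[[4,-1.2,-0.2,0,1],[0,0,0,0,1],[1.7,0,0,0,1],[0,0,0,0,1],[0,0,0,0,1]]]' >/dev/null
python3 st.py 0.507 -0.122 0.076 -21.7
```

```text
t 8.70 pos [ 0.5131 -0.1262  0.0826] yaw -21.93 tilt [ 0.054 -0.045 -0.997] F [-0.31 -0.4  -0.23] M [-0.11  0.15  0.03] w 0.0869 q [-0.44  0.62  1.85 -0.03  0.61 -0.03]
tool shift cm [ 0.61 -0.76 -0.18] turn -0.004
```

```bash
python3 -m inch '[[[0,-2.5,-0.1,0,1],[0,0,0,0,1],[0,0,0,0,1]]]' >/dev/null
python3 st.py |cut -c1-90
python3 -m inch '[[[0,2,-0.1,0,1],[0,0,0,0,1],[0,0,0,0,1]]]' >/dev/null
python3 st.py 0.507 -0.122 0.076 -21.7
```

```text
t 8.95 pos [ 0.4958 -0.1188  0.09  ] yaw -21.95 tilt [ 0.07  -0.053 -0.996] F [ 0.97 -0.55
t 9.20 pos [ 0.5181 -0.1267  0.0994] yaw -21.93 tilt [ 0.08  -0.057 -0.995] F [-0.49  0.56 -1.17] M [-0.03  0.14 -0.04] w 0.0872 q [-0.44  0.59  1.84 -0.03  0.61 -0.03]
tool shift cm [ 2.21 -1.42 -0.08] turn -0.004
```

```bash
cat > s2.py <<'E'
import numpy as np
from rig import robot
from scipy.spatial.transform import Rotation as Ro
o=robot.get_obs();M=Ro.from_quat(o["tool_rot"]).as_matrix()
q=o["q"];print("%.2f"%o["time"],o["position"].round(4),M[:,0].round(4),"q235",q[[1,2,4]].round(4),"sum %.4f"%(q[1]+q[2]+q[4]),"qd",o["joint_velocities"][[1,2,4]].round(3),"tq",o["joint_torque"][[1,2,4]].round(2))
E
python3 s2.py
for i in 1 2; do python3 -m inch '[[[0,0,0,0,1]]]'>/dev/null; python3 s2.py; done
python3 -m inch '[[[0,-1,0,0,1]]]'>/dev/null; python3 s2.py
for i in 1 2 3; do python3 -m inch '[[[0,0,0,0,1]]]'>/dev/null; python3 s2.py; done
python3 -m inch '[[[-1,0,0,0,1]]]'>/dev/null; python3 s2.py
for i in 1 2 3; do python3 -m inch '[[[0,0,0,0,1]]]'>/dev/null; python3 s2.py; done
```

```text
9.20 [ 0.5181 -0.1267  0.0994] [ 0.0798 -0.0575 -0.9952] q235 [0.5867 1.8449 0.6134] sum 3.0450 qd [-0.038 -0.088 -0.023] tq [-38.75 -10.89  -0.53]
9.28 [ 0.5198 -0.1275  0.1014] [ 0.084  -0.0595 -0.9947] q235 [0.5838 1.8426 0.6138] sum 3.0403 qd [-0.033 -0.     0.032] tq [-38.33  -9.5   -0.26]
9.37 [ 0.5202 -0.1277  0.1025] [ 0.0857 -0.0603 -0.9945] q235 [0.5818 1.8421 0.6146] sum 3.0384 qd [-0.022 -0.014  0.002] tq [-38.66 -10.15  -0.37]
9.45 [ 0.5134 -0.1252  0.1027] [ 0.0908 -0.0627 -0.9939] q235 [0.5742 1.8641 0.5945] sum 3.0327 qd [-0.102  0.357 -0.214] tq [-37.37  -9.35   0.04]
9.53 [ 0.5102 -0.1237  0.1023] [ 0.0863 -0.0606 -0.9944] q235 [0.573  1.8692 0.5956] sum 3.0378 qd [-0.001 -0.053 -0.024] tq [-38.47 -11.17  -0.69]
9.62 [ 0.5097 -0.1235  0.1023] [ 0.0862 -0.0606 -0.9944] q235 [0.5725 1.8703 0.595 ] sum 3.0378 qd [-0.007  0.05   0.02 ] tq [-37.72  -8.92  -0.22]
9.70 [ 0.5088 -0.123   0.1021] [ 0.0847 -0.0598 -0.9946] q235 [0.5724 1.8718 0.5953] sum 3.0395 qd [-0.002  0.003 -0.009] tq [-37.94  -9.64  -0.36]
9.78 [ 0.5065 -0.1219  0.1107] [ 0.0809 -0.0581 -0.995 ] q235 [0.555  1.8693 0.6194] sum 3.0437 qd [-0.26  -0.046  0.317] tq [-36.45  -9.91  -0.66]
9.87 [ 0.5071 -0.1221  0.112 ] [ 0.0825 -0.0588 -0.9948] q235 [0.5528 1.8685 0.6206] sum 3.0419 qd [ 0.038  0.014 -0.018] tq [-37.03  -9.35  -0.12]
9.95 [ 0.5071 -0.1221  0.1124] [ 0.0828 -0.059  -0.9948] q235 [0.5521 1.8684 0.621 ] sum 3.0416 qd [-0.02  -0.009  0.009] tq [-37.47 -10.06  -0.34]
10.03 [ 0.5074 -0.1222  0.1127] [ 0.0836 -0.0593 -0.9947] q235 [0.5516 1.8681 0.621 ] sum 3.0407 qd [-0.002  0.001  0.003] tq [-37.38  -9.87  -0.3 ]
```

```bash
python3 -m inch '[[[-1.5,0,0,0,1],[-1.5,0,0,0,1],[-1.5,0,0,0,1],[-1.5,0,0,0,1],[-1.5,0,0,0,1],[-1.5,0,0,0,1],[-1.5,0,0,0,1],[-1.5,0,0,0,1]]]'>/dev/null; python3 s2.py
python3 -m inch '[[[0,0,0,0,1],[0,0,0,0,1],[0,0,0,0,1]]]'>/dev/null; python3 s2.py
python3 -m inch '[[[0,1.5,0,0,1],[0,1.5,0,0,1],[0,1.5,0,0,1],[0,1.5,0,0,1],[0,0,0,0,1],[0,0,0,0,1]]]'>/dev/null; python3 s2.py
python3 -m inch '[[[0,-2,0,0,1],[0,0,0,0,1],[0,0,0,0,1],[0,-2,0,0,1],[0,0,0,0,1],[0,0,0,0,1]]]'>/dev/null; python3 s2.py
```

```text
10.70 [ 0.4949 -0.1141  0.233 ] [ 0.0741 -0.0549 -0.9957] q235 [0.3402 1.7817 0.9293] sum 3.0512 qd [-0.296 -0.18   0.477] tq [-31.97 -15.06  -0.56]
10.95 [ 0.4964 -0.1147  0.2355] [ 0.0804 -0.0578 -0.9951] q235 [0.3364 1.7797 0.9282] sum 3.0443 qd [ 0.009  0.016 -0.006] tq [-33.36 -15.73  -0.28]
11.45 [ 0.5491 -0.1359  0.2329] [ 0.0658 -0.0512 -0.9965] q235 [0.42   1.64   1.0005] sum 3.0605 qd [ 0.033 -0.019 -0.021] tq [-37.97 -17.41  -0.38]
11.95 [ 0.508  -0.1194  0.2258] [ 0.0589 -0.0481 -0.9971] q235 [0.3745 1.7464 0.9472] sum 3.0680 qd [-0.011  0.052  0.03 ] tq [-34.42 -14.31  -0.04]
```

```bash
for i in 1 2 3; do
python3 -m inch '[[[0,1.7,0,0,1],[0,1.7,0,0,1],[0,1.7,0,0,1],[0,1.7,0,0,1],[0,0,0,0,1],[0,0,0,0,1]]]'>/dev/null; python3 s2.py
python3 -m inch '[[[0,-2.6,0,0,1],[0,0,0,0,1],[0,0,0,0,1],[0,-2.6,0,0,1],[0,0,0,0,1],[0,0,0,0,1]]]'>/dev/null; python3 s2.py; done
```

```text
12.45 [ 0.5761 -0.1468  0.2314] [ 0.062  -0.0493 -0.9969] q235 [0.4614 1.5682 1.0351] sum 3.0647 qd [ 0.021 -0.054 -0.019] tq [-40.31 -17.81  -0.37]
12.95 [ 0.524  -0.1257  0.2262] [ 0.0583 -0.0477 -0.9972] q235 [0.3963 1.7055 0.9669] sum 3.0687 qd [-0.026  0.083  0.047] tq [-3.559e+01 -1.445e+01 -1.000e-02]
13.45 [ 0.5884 -0.1511  0.2317] [ 0.0563 -0.0466 -0.9973] q235 [0.4806 1.5306 1.0599] sum 3.0711 qd [ 0.018 -0.045 -0.015] tq [-41.44 -18.06  -0.34]
13.95 [ 0.5345 -0.1291  0.2269] [ 0.0504 -0.044  -0.9978] q235 [0.413  1.6724 0.9921] sum 3.0774 qd [-0.029  0.085  0.049] tq [-3.659e+01 -1.472e+01  1.000e-02]
14.45 [ 0.5984 -0.1542  0.2318] [ 0.0477 -0.0428 -0.9979] q235 [0.4979 1.4969 1.0857] sum 3.0806 qd [ 0.017 -0.039 -0.012] tq [-42.44 -18.25  -0.31]
14.95 [ 0.5441 -0.1322  0.2274] [ 0.0413 -0.04   -0.9983] q235 [0.429  1.6406 1.018 ] sum 3.0875 qd [-0.03   0.087  0.049] tq [-37.55 -14.97   0.04]
```

```bash
python3 -m inch '[[[0,-2,0,0,1],[0,0,0,0,1],[0,0,0,0,1],[0,-1.9,0,0,1],[0,0,0,0,1],[0,0,0,0,1]]]'>/dev/null; python3 s2.py
python3 -m inch '[[[4,0,0,0,1],[0,0,0,0,1],[0,0,0,0,1],[4,0,0,0,1],[0,0,0,0,1],[0,0,0,0,1]]]'>/dev/null; python3 s2.py;python3 st.py 0.507 -0.122 0.076 -21.7 |tail -1
```

```text
15.45 [ 0.5111 -0.119   0.227 ] [ 0.0472 -0.0425 -0.998 ] q235 [0.3813 1.7291 0.9707] sum 3.0810 qd [-0.006  0.024  0.033] tq [-35.01 -14.45   0.  ]
15.95 [ 0.5249 -0.127   0.1471] [ 0.0545 -0.0457 -0.9975] q235 [0.5174 1.7753 0.7804] sum 3.0730 qd [0.074 0.018 0.013] tq [-35.54 -10.79  -0.05]
tool shift cm [ 6.97 -2.33  0.05] turn -0.004
```

```bash
python3 -m inch '[[[3.2,-1.2,0,0,1],[0,0,0,0,1],[0,0,0,0,1],[2.5,-1.1,0,0,1],[0,0,0,0,1],[0,0,0,0,1]]]'>/dev/null; python3 s2.py;python3 st.py 0.507 -0.122 0.076 -21.7 |tail -1
```

```text
16.45 [ 0.519  -0.1263  0.1068] [ 0.0853 -0.06   -0.9946] q235 [0.5728 1.843  0.6232] sum 3.0390 qd [-0.025  0.017  0.042] tq [-36.89  -8.55  -0.14]
tool shift cm [ 2.93 -1.57 -0.02] turn -0.003
```

```bash
python3 -m inch '[[[0,0.6,0,0,1],[0,0.6,0,0,1],[0,0.6,0,0,1],[0,0,0,0,1],[0,0,0,0,1]]]'>/dev/null; python3 s2.py
python3 -m inch '[[[0,-0.6,0,0,1],[0,-0.6,0,0,1],[0,-0.6,0,0,1],[0,-0.6,0,0,1],[0,-0.6,0,0,1],[0,-0.6,0,0,1],[0,0,0,0,1],[0,0,0,0,1]]]'>/dev/null; python3 s2.py
```

```text
16.87 [ 0.5441 -0.1364  0.1189] [ 0.1019 -0.0676 -0.9925] q235 [0.5723 1.7824 0.6659] sum 3.0206 qd [-0.008 -0.04   0.002] tq [-39.85 -11.73  -0.46]
17.53 [ 0.5045 -0.1203  0.1132] [ 0.0968 -0.0652 -0.9932] q235 [0.545  1.886  0.5951] sum 3.0262 qd [-0.005  0.029  0.003] tq [-36.8   -9.34  -0.3 ]
```

```bash
python3 -m inch '[[[-3,0,0,0,1],[-3,0,0,0,1],[-3,0,0,0,1],[-3,0,0,0,1],[0,0,0,0,1],[0,0,0,0,1]]]'>/dev/null; python3 s2.py
for i in 1 2 3; do
python3 -m inch '[[[0,3,0,0,1],[0,3,0,0,1],[0,0,0,0,1],[0,0,0,0,1]]]'>/dev/null; python3 s2.py
python3 -m inch '[[[0,-3,0,0,1],[0,-3,0,0,1],[0,0,0,0,1],[0,0,0,0,1]]]'>/dev/null; python3 s2.py; done
```

```text
18.03 [ 0.4926 -0.1124  0.2354] [ 0.0928 -0.0632 -0.9937] q235 [0.3262 1.7988 0.9057] sum 3.0307 qd [-0.055 -0.045  0.013] tq [-33.29 -16.35  -0.41]
18.37 [ 0.5474 -0.1342  0.2395] [ 0.0884 -0.0613 -0.9942] q235 [0.4002 1.6555 0.9799] sum 3.0356 qd [ 0.042 -0.055 -0.036] tq [-37.51 -17.95  -0.52]
18.70 [ 0.4875 -0.1104  0.2278] [ 0.0809 -0.0578 -0.995 ] q235 [0.3347 1.8113 0.8978] sum 3.0438 qd [-0.015  0.1    0.024] tq [-32.28 -13.92  -0.1 ]
19.03 [ 0.5398 -0.131   0.2296] [ 0.0707 -0.0531 -0.9961] q235 [0.409  1.672  0.9743] sum 3.0552 qd [ 0.038 -0.066 -0.031] tq [-37.21 -17.27  -0.44]
19.37 [ 0.4823 -0.1082  0.2221] [ 0.0692 -0.0525 -0.9962] q235 [0.3403 1.8216 0.8948] sum 3.0567 qd [-0.023  0.087  0.028] tq [-32.16 -13.53  -0.05]
19.70 [ 0.5368 -0.1296  0.2257] [ 0.0641 -0.0501 -0.9967] q235 [0.4123 1.6788 0.9714] sum 3.0625 qd [ 0.032 -0.074 -0.028] tq [-37.12 -17.04  -0.41]
20.03 [ 0.4804 -0.1073  0.2199] [ 0.0653 -0.0507 -0.9966] q235 [0.3424 1.826  0.8927] sum 3.0611 qd [-0.025  0.082  0.028] tq [-3.211e+01 -1.338e+01 -3.000e-02]
```

```bash
python3 -m inch '[[[3.5,0.3,0,0,1],[3.5,0.3,0,0,1],[3.5,0.3,0,0,1],[3,0.2,0,0,1],[0,0,0,0,1],[0,0,0,0,1]]]'>/dev/null; python3 s2.py;python3 st.py 0.507 -0.122 0.077 -21.7 |tail -1
```

```text
20.53 [ 0.508  -0.122   0.0856] [ 0.0801 -0.0574 -0.9951] q235 [0.6035 1.8799 0.5614] sum 3.0448 qd [ 0.06  -0.006 -0.008] tq [-36.92  -8.17  -0.32]
tool shift cm [ 0.85 -0.17  0.02] turn -0.004
```

```bash
python3 -m inch '[[[0.9,-0.2,0,0,1],[0,0,0,0,1],[0,0,0,0,0],[0,0,0,0,0],[0,0,0,0,0],[0,0,0,0,0],[0,0,0,0,0],[0,0,0,0,0]]]' 12; python3 st.py 0.507 -0.122 0.077 -21.7
```

```text
time: 21.2
position: [0.511, -0.1233, 0.0841]
tool_rot: [0.6, 0.358, -0.57, 0.432]
ft_force: [0.1, 0.2, -0.1]
grip_width: 0.0545
t 21.20 pos [ 0.511  -0.1233  0.0841] yaw -21.86 tilt [ 0.093 -0.064 -0.994] F [ 0.15  0.21 -0.15] M [-0.11  0.15  0.03] w 0.0545 q [-0.44  0.61  1.88 -0.03  0.54 -0.03]
tool shift cm [ 0.66 -0.49  0.02] turn -0.003
```

```bash
python3 -m inch '[[[0.7,-0.4,0,0,0],[0,0,0,0,0],[0,0,0,0,0],[0,0,0,0,0],[0,0,0,0,0],[0,0,0,0,0],[0,0,0,0,0],[0,0,0,0,0]]]' 12; python3 st.py 0.507 -0.122 0.077 -21.7
```

```text
time: 21.87
position: [0.5068, -0.1217, 0.0762]
tool_rot: [0.6, 0.359, -0.571, 0.432]
ft_force: [-0.8, 0.4, 3.7]
grip_width: 0.0142
t 21.87 pos [ 0.5068 -0.1217  0.0762] yaw -21.87 tilt [ 0.091 -0.063 -0.994] F [-0.77  0.4   3.74] M [ 0.07  0.55 -0.05] w 0.0142 q [-0.44  0.62  1.9  -0.04  0.52 -0.03]
tool shift cm [-0.07  0.04  0.02] turn -0.003
```

```bash
python3 -m inch '[[[0,0,0,0,0],[0,0,0,0,0],[0,0,0,0,0]]]' 10; python3 s2.py
python3 -m inch '[[[-0.4,0,-0.7,0,0],[-0.3,0,-0.8,0,0],[-0.2,0,-0.8,0,0],[-0.2,0,-0.8,0,0],[0,0,0,0,0],[0,0,0,0,0]]]' ; python3 st.py 0.507 -0.122 0.077 -21.7
```

```text
time: 22.12
position: [0.5063, -0.1215, 0.0765]
tool_rot: [0.599, 0.359, -0.571, 0.431]
ft_force: [0.2, 0.2, 2.1]
grip_width: 0.0143
22.12 [ 0.5063 -0.1215  0.0765] [ 0.0906 -0.0623 -0.9939] q235 [0.6181 1.8973 0.5177] sum 3.0331 qd [-0.002  0.     0.002] tq [-37.57  -8.23  -0.68]
time: 22.62
position: [0.5175, -0.0879, 0.0861]
tool_rot: [0.599, 0.36, -0.571, 0.431]
ft_force: [-0.4, -0.1, -3.3]
grip_width: 0.0121
t 22.62 pos [ 0.5175 -0.0879  0.0861] yaw -21.82 tilt [ 0.089 -0.061 -0.994] F [-0.36 -0.12 -3.34] M [-0.06  0.21 -0.  ] w 0.0121 q [-0.37  0.6   1.88 -0.05  0.56  0.05]
tool shift cm [1.02 0.19 3.53] turn -0.002
```

Run:
```python
from rig import camera
import numpy as np,cv2
s=camera("side")
cv2.imwrite("pics/c4.png",cv2.resize(s[160:280,195:315,::-1],None,fx=5,fy=5,interpolation=cv2.INTER_CUBIC))
```

```text
(no output)
```

View pics/c4.png

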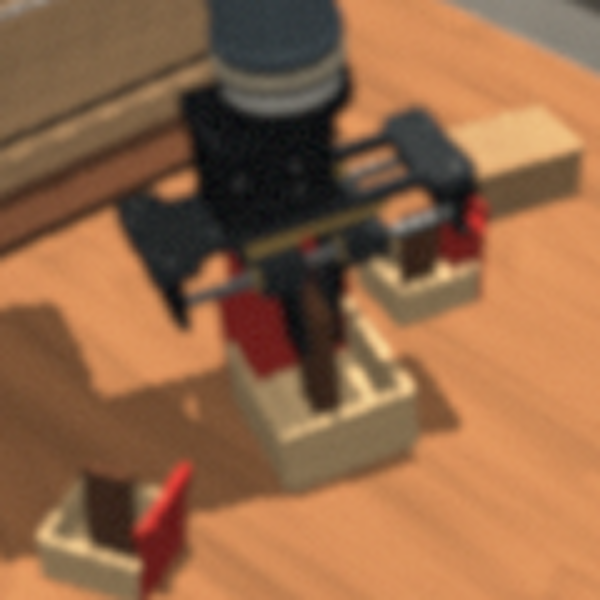

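The bin was lifted roughly level instead of tipping, because pad friction holds it when it's gripped above its centre of mass. I'll set it down and grip lower and further forward on the handle, where the bin's own weight tips the front up.

```bash
python3 -m inch '[[[0.5,0,0,0,0],[0.4,0,0,0,0],[0.1,0,0,0,0],[0,0,0,0,0.3],[0,0,0,0,0.3],[0,0,0,0,0.3]]]' 10; python3 st.py 
python3 -m inch '[[[0.8,0,0.8,0,0.3],[0.9,0,0.7,0,0.3],[0.9,0,0,0,0.3],[0,0,0,0,0.3],[0,0,0,0,0.3]]]' ; python3 st.py
```

```text
time: 23.17
position: [0.5246, -0.0916, 0.078]
tool_rot: [0.602, 0.355, -0.568, 0.435]
ft_force: [-0.5, 0.4, 0.0]
grip_width: 0.0233
t 23.17 pos [ 0.5246 -0.0916  0.078 ] yaw -21.90 tilt [ 0.103 -0.066 -0.992] F [-0.49  0.42  0.02] M [-0.04  0.16 -0.03] w 0.0233 q [-0.37  0.62  1.87 -0.05  0.52  0.06]
time: 23.58
position: [0.5201, -0.1097, 0.0489]
tool_rot: [0.602, 0.355, -0.569, 0.434]
ft_force: [-0.2, 0.8, 0.2]
grip_width: 0.0262
t 23.58 pos [ 0.5201 -0.1097  0.0489] yaw -21.99 tilt [ 0.101 -0.066 -0.993] F [-0.21  0.76  0.18] M [-0.06  0.13  0.05] w 0.0262 q [-0.41  0.68  1.89 -0.05  0.46  0.02]
```

```bash
python3 -m inch '[[[0,0,-0.3,0,0],[0,0,0,0,0],[0,0,0,0,0],[0,0,0,0,0],[0,0,0,0,0]]]' 4; python3 st.py 
python3 -m inch '[[[-0.4,0,-0.4,0,0],[-0.4,0,-0.4,0,0],[-0.35,0,-0.45,0,0],[-0.3,0,-0.45,0,0],[0,0,0,0,0],[0,0,0,0,0]]]' 3; python3 st.py
python3 - <<'E'
from rig import camera
import numpy as np,cv2
s=camera("side");np.save("pics/s5.npy",s)
cv2.imwrite("pics/c5.png",cv2.resize(s[170:270,205:305,::-1],None,fx=6,fy=6,interpolation=cv2.INTER_CUBIC))
E
```

```text
time: 24.0
position: [0.5206, -0.1064, 0.0483]
tool_rot: [0.601, 0.356, -0.569, 0.433]
ft_force: [-1.8, -0.1, 0.4]
grip_width: 0.0165
t 24.00 pos [ 0.5206 -0.1064  0.0483] yaw -21.96 tilt [ 0.098 -0.065 -0.993] F [-1.85 -0.09  0.4 ] M [-0.13  0.41 -0.03] w 0.0165 q [-0.4   0.68  1.89 -0.05  0.46  0.03]
time: 24.5
position: [0.525, -0.0863, 0.0636]
tool_rot: [0.601, 0.357, -0.569, 0.433]
ft_force: [0.1, -0.6, -2.4]
grip_width: 0.0119
t 24.50 pos [ 0.525  -0.0863  0.0636] yaw -21.89 tilt [ 0.096 -0.064 -0.993] F [ 0.07 -0.56 -2.36] M [-0.08  0.23  0.03] w 0.0119 q [-0.36  0.65  1.88 -0.05  0.5   0.07]
```

View pics/c5.png

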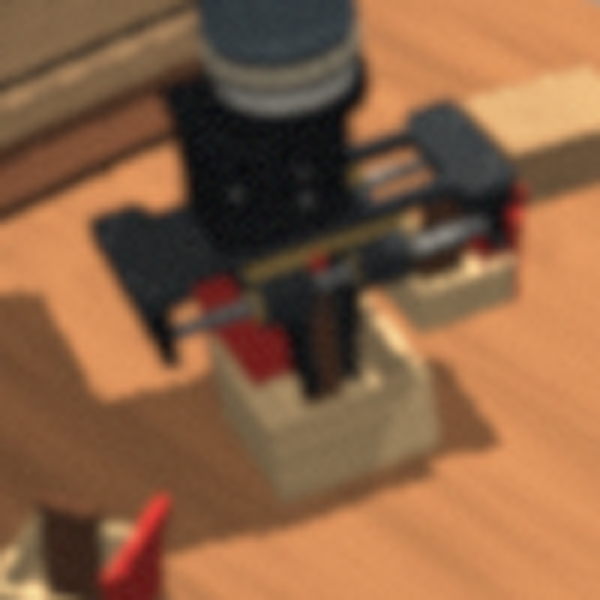

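The front now seems to be raised: its wall shows taller, and the wrist carries only part of the weight. I'll continue the arc.

```bash
python3 -m inch '[[[-0.3,0,-0.5,0,0],[-0.25,0,-0.5,0,0],[-0.2,0,-0.5,0,0],[-0.15,0,-0.5,0,0],[0,0,0,0,0]]]' 3; python3 st.py
python3 -m inch '[[[-0.1,0,-0.5,0,0],[-0.1,0,-0.6,0,0],[-0.1,0,-0.6,0,0],[0,0,-0.5,0,0],[0,0,0,0,0],[0,0,0,0,0]]]' 3; python3 st.py
python3 - <<'E'
from rig import camera
import numpy as np,cv2
s=camera("side");np.save("pics/s6.npy",s)
cv2.imwrite("pics/c6.png",cv2.resize(s[160:260,205:305,::-1],None,fx=6,fy=6,interpolation=cv2.INTER_CUBIC))
E
```

```text
time: 24.97
position: [0.5318, -0.0654, 0.0723]
tool_rot: [0.601, 0.357, -0.57, 0.432]
ft_force: [-0.3, -0.1, -2.5]
grip_width: 0.0117
t 24.97 pos [ 0.5318 -0.0654  0.0723] yaw -21.96 tilt [ 0.095 -0.063 -0.993] F [-0.32 -0.14 -2.46] M [-0.08  0.2  -0.06] w 0.0117 q [-0.31  0.64  1.86 -0.06  0.53  0.12]
time: 25.47
position: [0.5408, -0.0418, 0.075]
tool_rot: [0.601, 0.358, -0.57, 0.432]
ft_force: [-0.3, -0.1, -2.4]
grip_width: 0.0116
t 25.47 pos [ 0.5408 -0.0418  0.075 ] yaw -21.90 tilt [ 0.095 -0.063 -0.993] F [-0.3  -0.1  -2.36] M [-0.07  0.2  -0.  ] w 0.0116 q [-0.26  0.64  1.84 -0.07  0.55  0.18]
```

View pics/c6.png

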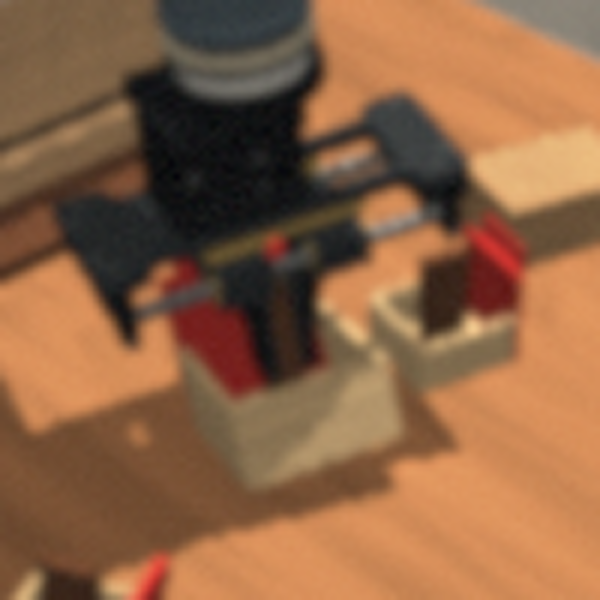

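```bash
cat > ang.py <<'E'
import numpy as np,sys
from h import proj
from scipy.optimize import least_squares
from scipy.spatial.transform import Rotation as Ro
from rig import robot
# pts: list of (bin xyz mm, pixel) ; fit tip angle and translation, yaw/roll from the tool
def fit(pts):
    o=robot.get_obs();M=Ro.from_quat(o["tool_rot"]).as_matrix()
    B0=np.c_[M[:,1],-M[:,2],-M[:,0]]
    X=np.array([p[0] for p in pts])/1000.;U=np.array([p[1] for p in pts])
    def pose(v):
        return B0@Ro.from_euler('x',-v[0]).as_matrix(),o["position"]+v[1:4]
    f=lambda v:(proj("side",(X@pose(v)[0].T)+pose(v)[1])-U).ravel()
    r=least_squares(f,[.4,0,.06,-.06]);R,t=pose(r.x)
    g=R.T@(o["position"]-M[:,0]*.008-t)*1000
    print("angle rel tool",np.degrees(r.x[0]).round(1),"world front-up",np.degrees(np.arctan2(-R[2,1],R[2,2])).round(1),"origin",t.round(4),"grasp in bin mm",g.round(1),"res",np.abs(r.fun).max().round(2))
    return R,t
E
python3 - <<'E'
from ang import *
c=lambda u,v:((u+.5)/6-.5+205,(v+.5)/6-.5+160)
fit([((-42,-94,0),c(250,488)),((42,-94,0),c(402,438)),((-42,-94,45),c(236,397)),((42,-94,45),c(386,360)),((-42,0,84),c(165,262))])
fit([((-42,-94,0),c(250,488)),((42,-94,0),c(402,438)),((-42,-94,45),c(236,397)),((42,-94,45),c(386,360))])
E
```

```text
angle rel tool 9.3 world front-up 10.6 origin [0.5777 0.0112 0.0014] grasp in bin mm [ -6.3 -76.9  69.7] res 2.18
angle rel tool 20.6 world front-up 22.0 origin [ 0.5877  0.0139 -0.0302] grasp in bin mm [ -11.  -107.    80.9] res 1.83
```

```bash
cat >> ang.py <<'E'
def fit1(pts,gy=-64,gz=58,cam="side"):
    o=robot.get_obs();M=Ro.from_quat(o["tool_rot"]).as_matrix()
    B0=np.c_[M[:,1],-M[:,2],-M[:,0]];G=o["position"]-M[:,0]*.008
    X=np.array([p[0] for p in pts])/1000.;U=np.array([p[1] for p in pts])
    def P(v): return (X-[v[1],v[2],v[3]])@(B0@Ro.from_euler('x',-v[0]).as_matrix()).T+G
    pr=np.array([0,gy/1000,gz/1000]);sg=np.array([.003,.005,.005])
    f=lambda v:np.r_[(proj(cam,P(v))-U).ravel(),(v[1:]-pr)/sg]
    r=least_squares(f,[.4,*pr]);R=B0@Ro.from_euler('x',-r.x[0]).as_matrix();t=G-R@r.x[1:]
    print("front-up rel tool %.1f world %.1f"%(np.degrees(r.x[0]),np.degrees(np.arctan2(-R[2,1],R[2,2]))),"origin",t.round(4),"grasp mm",(r.x[1:]*1000).round(1),"res",r.fun[:-3].round(1))
    for n,p in(("tongue",(0,0,80)),("lip",(0,9,100))):print(n,(t+R@(np.array(p)/1000)).round(4))
    return R,t
E
python3 - <<'E'
from ang import *
c=lambda u,v:((u+.5)/6-.5+205,(v+.5)/6-.5+160)
P=[((-42,-94,0),c(250,488)),((42,-94,0),c(402,438)),((-42,-94,45),c(236,397)),((42,-94,45),c(386,360)),((-42,0,84),c(165,262))]
fit1(P);fit1(P[:4])
E
```

```text
front-up rel tool 10.0 world 11.4 origin [0.5673 0.0007 0.0124] grasp mm [ -1.8 -62.2  60. ] res [-0.  -0.4  0.2 -1.4 -0.4  2.1  0.6 -1.  -1.1  0.5]
tongue [0.565  0.0186 0.0904]
lip [0.5679 0.0312 0.1081]
front-up rel tool 15.4 world 16.7 origin [ 0.5641 -0.0052  0.0067] grasp mm [ -0.4 -62.8  61.3] res [ 0.   0.1  0.4 -1.1 -0.9  1.9  0.2 -1.3]
tongue [0.5648 0.0193 0.0828]
lip [0.5684 0.0334 0.0992]
```

The bin is tipped only about 12–16°; pad friction holds it there with the rear edge just off the table. I'll finish the tip by resting the front underside lightly on the panel's far top end (world x≈0.734) and lowering the hand, which turns the bin further in a soft grip.

```bash
python3 -m inch '[[[0,0,0,0,0],[0,0,0,0,0],[-2,0,0,0,0],[-3,0,0,0,0],[-3,0,0,0,0],[-3,0,0,0,0],[-3,0,0,0,0],[-3,0,0,0,0]]]' 40 >/dev/null
python3 -m inch '[[[-3,0,0,0.1,0],[-2,0,0,0.12,0],[0,0,0,0.12,0],[0,0,0,0.12,0],[0,0,0,0.12,0],[0,0,0,0.12,0],[0,0,0,0.12,0],[0,0,0,0.12,0]]]' 40 >/dev/null
python3 -m inch '[[[0,0,0,0.12,0],[0,0,0,0.12,0],[0,0,0,0.05,0],[0,0,0,0,0]]]' 40 >/dev/null
python3 st.py 0.775 0.214 0.30 -93.3
```

```text
t 27.18 pos [ 0.5096 -0.0307  0.3011] yaw -95.98 tilt [ 0.081 -0.06  -0.995] F [ 0.07  0.36 -2.48] M [ 0.06  0.3  -0.01] w 0.0117 q [-0.26  0.26  1.69 -0.04  1.11  1.43]
tool shift cm [  0.78 -27.07 -23.87] turn -0.047
```

```bash
python3 -m inch '[[[-0.3,0,-3,-0.02,0],[-0.3,0,-3.5,-0.02,0],[-0.3,0,-3.5,0,0],[0,0,-3.5,0,0],[0,-1,-3.5,0,0],[0,-2,-3,0,0],[0,-3,-2,0,0],[0,-3,-1,0,0]]]' 40 >/dev/null
python3 -m inch '[[[0,-3,0,0,0],[0,-3,0,0,0],[0,-3,0,0,0],[0,-3,0,0,0],[0,-2,0,0,0],[0,0,0,0,0],[0,0,0,0,0]]]' 40 >/dev/null
python3 st.py 0.773 0.214 0.29 -93.3
```

```text
t 28.43 pos [0.7504 0.1906 0.2957] yaw -92.70 tilt [ 0.049 -0.057 -0.997] F [-1.34 -0.38 -3.81] M [-0.07  0.28 -0.08] w 0.0114 q [ 0.13  0.69  0.95 -0.06  1.46  1.75]
tool shift cm [ 0.55 -2.48 -2.12] turn 0.011
```

```bash
python3 -m inch '[[[0,-1.3,-1.1,0,0],[0,-1.2,-1.0,0,0],[0,0,0,0,0],[0,0,0,0,0]]]' 40 >/dev/null
python3 st.py 0.773 0.214 0.26 -93.3
python3 - <<'E'
from rig import camera
import numpy as np,cv2
s=camera("side");np.save("pics/s7.npy",s);t=camera("top")
A=cv2.resize(s[70:190,200:320,::-1],None,fx=5,fy=5,interpolation=cv2.INTER_CUBIC)
cv2.imwrite("pics/c7.png",A)
E
```

```text
t 28.77 pos [0.7714 0.211  0.2923] yaw -92.65 tilt [ 0.041 -0.061 -0.997] F [ 0.27 -0.15 -3.35] M [-0.02  0.3  -0.01] w 0.0117 q [ 0.15  0.74  0.85 -0.07  1.52  1.77]
tool shift cm [ 3.21 -0.49 -0.01] turn 0.011
```

View pics/c7.png

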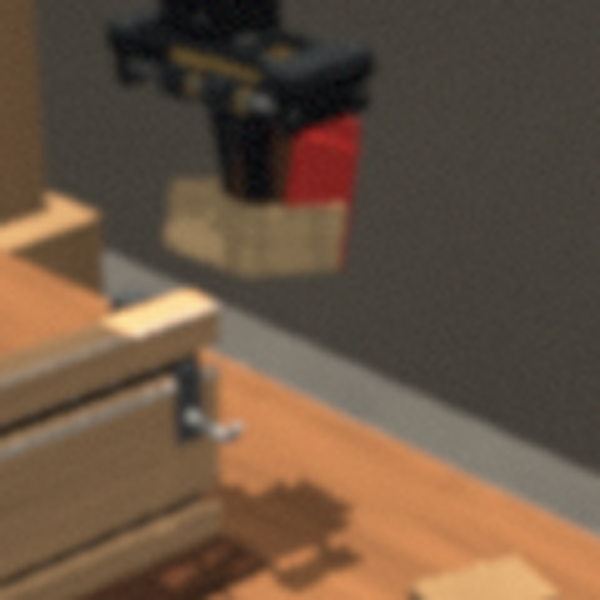

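Run:
```python
from ang import *
c=lambda u,v:((u+.5)/5-.5+200,(v+.5)/5-.5+70)
P=[((42,-94,0),c(245,279)),((42,-94,45),c(228,204)),((-42,-94,0),c(167,247)),((-42,-94,45),c(172,180)),((42,0,0),c(343,270)),((42,0,84),c(360,120))]
R,t=fit1(P,-62,60)
for n,p in(("frontbot mid",(0,-94,0)),("fb+",(42,-94,0)),("fb-",(-42,-94,0))):print(n,(t+R@(np.array(p)/1000)).round(4))
```

```text
front-up rel tool 9.8 world 7.3 origin [0.8224 0.2047 0.2337] grasp mm [ -0.2 -59.8  59.7] res [-0.5 -0.8  3.7  1.1 -0.6 -0.7 -1.1 -0.  -0.1 -3.  -1.5  3.2]
tongue [0.8327 0.2089 0.3129]
lip [0.8442 0.2094 0.3316]
frontbot mid [0.7293 0.2098 0.2455]
fb+ [0.7273 0.1679 0.248 ]
fb- [0.7312 0.2517 0.2431]
```

```bash
python3 -m inch '[[[1,-0.3,0.4,0,0],[1,-0.2,0.3,0,0],[0.7,0,0,0,0],[0,0,0,0,0],[0,0,0,0,0]]]' 40 >/dev/null
python3 st.py 0.765 0.214 0.25 -93.3
python3 -m inch '[[[0.4,0,0,0,0],[0,0,0,0,0],[0,0,0,0,0]]]' 40 >/dev/null; python3 st.py 0.765 0.214 0.25 -93.3
python3 -m inch '[[[0.4,0,0,0,0],[0,0,0,0,0],[0,0,0,0,0]]]' 40 >/dev/null; python3 st.py 0.765 0.214 0.25 -93.3
```

```text
t 29.28 pos [0.7651 0.2095 0.2654] yaw -92.95 tilt [ 0.043 -0.061 -0.997] F [ 0.23  1.   -0.91] M [ 0.27  0.26 -0.03] w 0.0119 q [ 0.15  0.74  0.92 -0.07  1.45  1.78]
tool shift cm [ 1.51 -0.54  0.11] turn 0.006
t 29.53 pos [0.7664 0.2092 0.2669] yaw -92.99 tilt [ 0.049 -0.059 -0.997] F [-0.64  0.23 -3.13] M [ 0.07  0.26 -0.04] w 0.0118 q [ 0.15  0.74  0.92 -0.07  1.45  1.78]
tool shift cm [ 1.65 -0.57  0.25] turn 0.005
t 29.78 pos [0.7677 0.2088 0.2647] yaw -93.01 tilt [ 0.053 -0.059 -0.997] F [-0.92 -0.2  -1.79] M [0.11 0.32 0.03] w 0.0118 q [ 0.15  0.74  0.92 -0.07  1.44  1.78]
tool shift cm [ 1.42 -0.59  0.38] turn 0.005
```

```bash
python3 -m inch '[[[0,0,0,0,0],[0,0,0,0,0],[0.5,0,-0.3,0,0],[0.5,0,-0.3,0,0],[0.5,0,-0.3,0,0],[0,0,0,0,0]]]' 4 >/dev/null; python3 st.py 0.795 0.209 0.232 -93.3
```

```text
t 30.28 pos [0.781  0.2067 0.2488] yaw -93.05 tilt [ 0.059 -0.06  -0.996] F [ 1.42  0.13 -2.23] M [ 0.07 -0.13 -0.01] w 0.0120 q [ 0.15  0.77  0.9  -0.07  1.42  1.78]
tool shift cm [ 1.74 -0.4  -1.28] turn 0.004
```

```bash
python3 -m inch '[[[0.5,0,-0.3,0,0],[0.5,0,-0.3,0,0],[0.5,0,-0.4,0,0],[0,0,0,0,0]]]' 4 >/dev/null; python3 st.py 0.795 0.209 0.232 -93.3
```

```text
t 30.62 pos [0.7918 0.205  0.2297] yaw -93.03 tilt [ 0.054 -0.06  -0.997] F [ 3.33  0.45 -2.7 ] M [ 0.03 -0.19  0.01] w 0.0121 q [ 0.14  0.8   0.88 -0.07  1.41  1.77]
tool shift cm [-0.23 -0.41 -0.31] turn 0.005
```

```bash
python3 -m inch '[[[0,0,0,0,0],[0,0,0,0,0]]]' 45 >/dev/null; python3 st.py
python3 - <<'E'
from rig import camera
import numpy as np,cv2
s=camera("side");np.save("pics/s8.npy",s)
cv2.imwrite("pics/c8.png",cv2.resize(s[80:180,215:315,::-1],None,fx=6,fy=6,interpolation=cv2.INTER_CUBIC))
E
```

```text
t 30.78 pos [0.7919 0.2047 0.2281] yaw -93.04 tilt [ 0.052 -0.06  -0.997] F [ 0.18 -0.23 -1.5 ] M [ 0.04  0.02 -0.04] w 0.0118 q [ 0.14  0.81  0.88 -0.07  1.41  1.77]
```

View pics/c8.png

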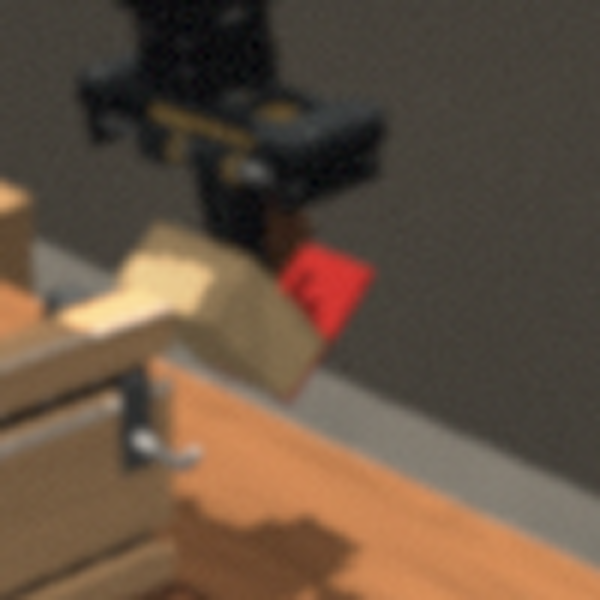

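Run:
```python
from ang import *
c=lambda u,v:((u+.5)/6-.5+215,(v+.5)/6-.5+80)
P=[((42,-94,45),c(219,248)),((42,-94,0),c(180,312)),((-42,-94,45),c(155,223)),((-42,-94,0),c(120,275)),((42,0,0),c(292,402)),((42,0,84),c(376,268)),((42,0,45),c(328,340))]
fit1(P,-62,60)
```

```text
front-up rel tool 49.2 world 46.1 origin [0.7909 0.1998 0.1496] grasp mm [ -0.5 -62.3  60.4] res [ 3.7  0.7  3.4  1.3 -1.3 -1.3 -2.1  0.8 -0.9 -1.4 -2.9  1.2 -0.4 -1.6]
tongue [0.8486 0.1999 0.2051]
lip [0.8693 0.1993 0.2124]
```

Tip is now about 46° in the world. I'll rise, turn back to face the wall and go to the free place. The tool's small lean will add about 6° there, and I'll take that off by easing the lip down on the panel's top edge, which also feels the panel height.

```bash
python3 -m inch '[[[-2,0,0,0,0],[-2.5,0,0,0,0],[-2.5,0,0,0,0],[-2.5,0,0,0,0],[-1.5,0,0,-0.1,0],[0,0,0,-0.12,0],[0,0,0,-0.12,0],[0,0,0,-0.12,0]]]' 45 >/dev/null
python3 -m inch '[[[0,0,0,-0.12,0],[0,0,0,-0.12,0],[0,0,0,-0.12,0],[0,0,0,-0.12,0],[0,0,0,-0.12,0],[0,0,0,-0.12,0],[0,0,0,-0.12,0],[0,0,0,-0.12,0]]]' 45 >/dev/null
python3 -m inch '[[[0,0,0,-0.12,0],[0,0,0,0,0]]]' 45 >/dev/null
python3 st.py 0.569 0.1405 0.30 -3.3
```

```text
t 32.33 pos [0.7744 0.2137 0.3436] yaw -0.89 tilt [ 0.03  -0.062 -0.998] F [-0.   -0.33 -2.98] M [-0.02  0.04  0.01] w 0.0116 q [ 0.15  0.73  0.75 -0.07  1.65  0.17]
tool shift cm [  4.19 -20.55   7.39] turn 0.042
```

```bash
python3 -m inch '[[[0,-1.5,1,0.02,0],[0,-2.5,1.2,0.02,0],[0,-2.5,1.2,0,0],[0,-2.5,1.2,0,0],[0,-2.5,1.2,0,0],[0,-2.5,0.5,0,0],[0,-2.5,0,0,0],[0,-1.5,0,0,0]]]' 45 >/dev/null
python3 -m inch '[[[0,0,0,0,0],[0,0,0,0,0]]]' 45 >/dev/null
python3 st.py 0.569 0.1405 0.28 -3.3
```

```text
t 33.17 pos [0.5772 0.1599 0.3402] yaw -5.12 tilt [ 0.024 -0.062 -0.998] F [ 0.12  0.6  -3.38] M [-0.01  0.05  0.03] w 0.0117 q [ 0.12  0.39  1.37 -0.07  1.37  0.22]
tool shift cm [ 6.11 -0.81  1.64] turn -0.032
```

```bash
python3 -m inch '[[[1.5,-0.4,0.8,-0.03,0],[1.5,-0.4,0.8,0,0],[1.5,0,0,0,0],[1,0,0,0,0],[0,0,0,0,0],[0,0,0,0,0]]]' 45 >/dev/null
python3 st.py 0.569 0.1405 0.245 -3.3
python3 - <<'E'
from rig import camera
import numpy as np,cv2
s=camera("side");np.save("pics/s9.npy",s)
cv2.imwrite("pics/c9.png",cv2.resize(s[85:185,175:275,::-1],None,fx=6,fy=6,interpolation=cv2.INTER_CUBIC))
E
```

```text
t 33.67 pos [0.5764 0.1412 0.2879] yaw -3.78 tilt [ 0.036 -0.06  -0.998] F [ 0.07 -0.64 -2.79] M [0.01 0.09 0.04] w 0.0115 q [ 0.08  0.42  1.46 -0.07  1.23  0.17]
tool shift cm [ 4.25 -0.9  -0.13] turn -0.008
```

View pics/c9.png

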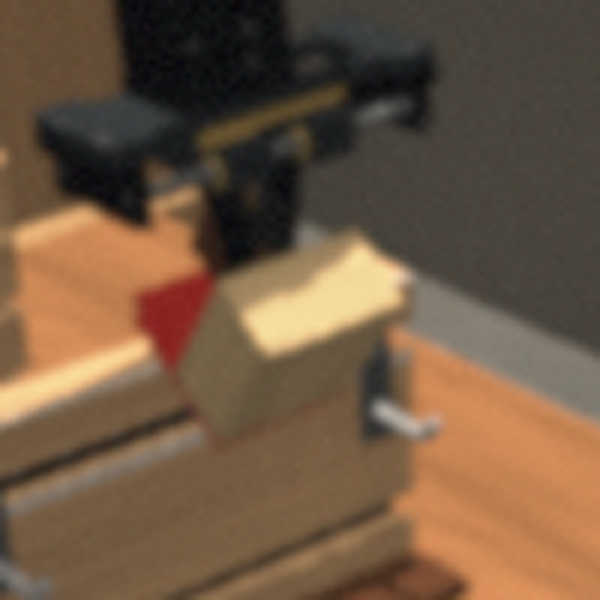

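Run:
```python
from ang import *
c=lambda u,v:((u+.5)/6-.5+175,(v+.5)/6-.5+85)
P=[((-42,-94,45),c(220,286)),((42,-94,45),c(358,234)),((-42,-94,0),c(265,358)),((42,-94,0),c(411,304)),((-42,0,0),c(214,441)),((-42,0,45),c(180,370)),((-42,0,84),c(137,299))]
fit1(P,-62,60)
```

```text
front-up rel tool 46.9 world 50.2 origin [0.5787 0.1357 0.2059] grasp mm [  0.7 -65.4  62.1] res [ 0.9 -0.8  0.7 -0.8  1.3  0.3 -0.4  0.  -0.   0.1 -1.7 -0.3 -0.9  1.1]
tongue [0.5806 0.1971 0.2571]
lip [0.5818 0.2182 0.263 ]
```

```bash
python3 -m inch '[[[1.5,-0.4,-0.1,0,0],[1.5,0,-0.2,0,0],[1.0,0,0,0,0],[0,0,0,0,0],[0,0,0,0,0]]]' 45 >/dev/null; python3 st.py 0.5764 0.1412 0.2364 -3.3
python3 -m inch '[[[0.4,0,0,0,0],[0,0,0,0,0]]]' 45 >/dev/null; python3 st.py 0.5764 0.1412 0.2364 -3.3
python3 -m inch '[[[0.3,0,0,0,0],[0,0,0,0,0]]]' 45 >/dev/null; python3 st.py 0.5764 0.1412 0.2364 -3.3
```

```text
t 34.13 pos [0.5803 0.1397 0.2542] yaw -3.68 tilt [ 0.05  -0.067 -0.997] F [ 0.27 -0.62 -2.45] M [0.02 0.08 0.02] w 0.0114 q [ 0.08  0.46  1.51 -0.08  1.14  0.18]
tool shift cm [ 1.74 -0.5  -0.23] turn -0.007
t 34.30 pos [0.5818 0.1397 0.2521] yaw -3.69 tilt [ 0.053 -0.066 -0.996] F [-1.43  0.6  -2.46] M [0.03 0.3  0.05] w 0.0115 q [ 0.08  0.46  1.51 -0.08  1.13  0.18]
tool shift cm [ 1.53 -0.63 -0.21] turn -0.007
t 34.47 pos [0.583  0.1397 0.2508] yaw -3.67 tilt [ 0.056 -0.066 -0.996] F [-1.23 -1.04 -0.68] M [0.08 0.41 0.09] w 0.0115 q [ 0.08  0.46  1.51 -0.08  1.12  0.18]
tool shift cm [ 1.39 -0.76 -0.19] turn -0.006
```

```bash
python3 -m inch '[[[0,0,0,0,0],[0,0,0,0,0]]]' 45 >/dev/null; python3 st.py 
python3 -m inch '[[[0.6,-0.3,0,0,0],[0,0,0,0,0],[0,0,0,0,0]]]' 45 >/dev/null; python3 st.py 
python3 -m inch '[[[0.6,-0.3,0,0,0],[0,0,0,0,0],[0,0,0,0,0]]]' 45 >/dev/null; python3 st.py
```

```text
t 34.63 pos [0.5834 0.14   0.251 ] yaw -3.67 tilt [ 0.057 -0.066 -0.996] F [-0.88 -0.69 -0.07] M [-0.06  0.3   0.05] w 0.0118 q [ 0.08  0.46  1.51 -0.08  1.12  0.18]
t 34.88 pos [0.583  0.1399 0.2458] yaw -3.71 tilt [ 0.064 -0.065 -0.996] F [ 0.39 -2.22  0.55] M [-0.13  0.09  0.  ] w 0.0115 q [ 0.08  0.46  1.52 -0.08  1.1   0.18]
t 35.13 pos [0.582  0.1398 0.24  ] yaw -3.77 tilt [ 0.069 -0.064 -0.996] F [ 0.64 -2.49  2.44] M [-0.12  0.06 -0.08] w 0.0117 q [ 0.08  0.47  1.53 -0.08  1.08  0.19]
```

```bash
for i in 1 2 3 4; do python3 -m inch '[[[-0.3,0,0,0,0],[0,0,0,0,0]]]' 45 >/dev/null; python3 st.py|cut -c1-130;done
```

```text
t 35.30 pos [0.5803 0.1402 0.2415] yaw -3.76 tilt [ 0.064 -0.064 -0.996] F [ 0.26  0.04 -3.55] M [-0.08  0.11  0.07] w 0.0112 q [ 
t 35.47 pos [0.5783 0.1407 0.2429] yaw -3.73 tilt [ 0.06  -0.064 -0.996] F [-0.39  0.66 -2.54] M [-0.1   0.22 -0.01] w 0.0118 q [ 
t 35.63 pos [0.5771 0.1411 0.2451] yaw -3.70 tilt [ 0.057 -0.064 -0.996] F [ 1.65 -0.05 -2.01] M [-0.03  0.07  0.02] w 0.0115 q [ 
t 35.80 pos [0.5766 0.1414 0.2481] yaw -3.69 tilt [ 0.056 -0.064 -0.996] F [-0.19  0.33 -3.31] M [0.   0.09 0.01] w 0.0113 q [ 0.0
```

```bash
python3 -m inch '[[[0,-2.5,1.0,0,0],[0,-2.5,1.5,0,0],[0,0,1,0,0],[0,0,0,0,0],[0,0,0,0,0]]]' 45 >/dev/null; python3 st.py|cut -c1-120
python3 -m inch '[[[0,1.5,0,0,0],[0,1.5,0,0,0],[0,1.5,0,0,0],[0,1.0,0,0,0],[0,0,0,0,0],[0,0,0,0,0]]]' 45 >/dev/null; python3 st.py|cut -c1-120
```

```text
t 36.22 pos [0.5234 0.1095 0.2475] yaw -3.66 tilt [ 0.058 -0.063 -0.996] F [-0.08 -0.06 -3.48] M [-0.05  0.19  0.  ] w 0
t 36.72 pos [0.5849 0.1082 0.252 ] yaw -3.68 tilt [ 0.064 -0.061 -0.996] F [-0.15 -0.09 -4.05] M [-0.06  0.12  0.  ] w 0
```

```bash
python3 -m inch '[[[2,-0.3,0,0,0],[2,-0.3,0,0,0],[2,-0.3,0,0,0],[1.3,0,0,0,0],[0,0,0,0,0],[0,0,0,0,0]]]' 45 >/dev/null; python3 st.py 0.58 0.115 0.178 -3.3
```

```text
t 37.22 pos [0.5807 0.1066 0.1776] yaw -3.60 tilt [ 0.067 -0.06  -0.996] F [ 0.45  0.25 -2.71] M [-0.03  0.08 -0.01] w 0.0115 q [ 0.02  0.53  1.62 -0.08  0.93  0.13]
tool shift cm [-0.1  -0.12 -0.83] turn -0.005
```

Now feel for the face: move in by small steps.

```bash
python3 -m inch '[[[0,0,-0.5,0,0],[0,0,0,0,0]]]' 45 >/dev/null; python3 st.py|cut -c1-130
for i in 1 2 3 4; do python3 -m inch '[[[0,0,-0.4,0,0],[0,0,0,0,0]]]' 45 >/dev/null; python3 st.py|cut -c1-130; done
```

```text
t 37.38 pos [0.5812 0.1123 0.1784] yaw -3.61 tilt [ 0.068 -0.06  -0.996] F [ 0.53 -0.01 -2.73] M [-0.06  0.09 -0.02] w 0.0115 q [ 
t 37.55 pos [0.5826 0.1172 0.1801] yaw -3.59 tilt [ 0.072 -0.059 -0.996] F [ 0.02  0.1  -3.62] M [-0.06  0.17 -0.07] w 0.0112 q [ 
t 37.72 pos [0.5841 0.1207 0.1817] yaw -3.48 tilt [ 0.075 -0.062 -0.995] F [ 0.82 -1.73 -2.44] M [-0.24  0.08 -0.08] w 0.0115 q [ 
t 37.88 pos [0.5857 0.1213 0.1832] yaw -3.27 tilt [ 0.078 -0.07  -0.994] F [-0.22 -0.02 -2.53] M [-0.07  0.21  0.07] w 0.0116 q [ 
t 38.05 pos [0.5872 0.1218 0.1844] yaw -3.14 tilt [ 0.081 -0.077 -0.994] F [-0.63  0.3  -2.27] M [-0.04  0.18  0.05] w 0.0118 q [
```

```bash
for i in 1 2 3 4; do python3 -m inch '[[[-0.3,-0.1,-0.15,0,0],[0,0,0,0,0]]]' 45 >/dev/null; python3 st.py|cut -c1-130; done
```

```text
t 38.22 pos [0.5861 0.1241 0.1876] yaw -3.23 tilt [ 0.081 -0.075 -0.994] F [-0.08 -0.47 -1.68] M [-0.14  0.15 -0.01] w 0.0115 q [ 
t 38.38 pos [0.5846 0.1267 0.1906] yaw -3.23 tilt [ 0.08  -0.075 -0.994] F [-0.05 -0.55 -1.53] M [-0.1   0.3   0.03] w 0.0117 q [ 
t 38.55 pos [0.5832 0.1289 0.1937] yaw -3.20 tilt [ 0.081 -0.075 -0.994] F [-0.03 -0.44 -1.7 ] M [-0.09  0.21  0.06] w 0.0118 q [ 
t 38.72 pos [0.5818 0.1315 0.1967] yaw -3.21 tilt [ 0.08  -0.074 -0.994] F [ 0.33  0.55 -3.58] M [0.   0.19 0.01] w 0.0115 q [ 0.0
```

The tool has moved 10 mm past the face contact along the lip's slope with little force, so the lip is entering the mouth. I'll continue.

```bash
for i in 1 2; do python3 -m inch '[[[-0.2,-0.1,-0.15,0,0],[0,0,0,0,0]]]' 45 >/dev/null; python3 st.py|cut -c1-130; done
python3 - <<'E'
from rig import camera
import numpy as np,cv2
s=camera("side");np.save("pics/s10.npy",s);np.save("pics/t10.npy",camera("top"))
E
```

```text
t 38.88 pos [0.5803 0.1343 0.1985] yaw -3.24 tilt [ 0.08  -0.072 -0.994] F [ 0.73 -1.05 -2.8 ] M [ 0.02  0.14 -0.01] w 0.0117 q [ 
t 39.05 pos [0.579  0.136  0.1999] yaw -3.24 tilt [ 0.08  -0.073 -0.994] F [ 0.86 -0.86 -6.18] M [-0.36 -0.   -0.19] w 0.0117 q [
```

```bash
python3 -m inch '[[[0.2,0,0,0,0],[0,0,0,0,0],[0,0,0,0,0]]]' 7 >/dev/null; python3 st.py|cut -c1-140
python3 -m inch '[[[0.4,0,0.05,0,0],[0.4,0,0.05,0,0],[0,0,0,0,0]]]' 7 >/dev/null; python3 st.py|cut -c1-140
python3 -m inch '[[[0.4,0,0.05,0,0],[0.4,0,0,0,0],[0,0,0,0,0]]]' 7 >/dev/null; python3 st.py|cut -c1-140
```

```text
t 39.40 pos [0.579  0.1363 0.1976] yaw -3.28 tilt [ 0.079 -0.071 -0.994] F [-0.07  0.04 -3.25] M [-0.04  0.11  0.01] w 0.0122 q [ 0.08  0.51
t 39.65 pos [0.5801 0.1352 0.1897] yaw -3.30 tilt [ 0.08  -0.07  -0.994] F [ 0.06  0.16 -2.1 ] M [ 0.01  0.14 -0.04] w 0.0119 q [ 0.08  0.52
t 39.90 pos [0.5812 0.1342 0.1814] yaw -3.32 tilt [ 0.081 -0.069 -0.994] F [-0.39  0.74 -2.11] M [ 0.17  0.08 -0.04] w 0.0122 q [ 0.08  0.53
```

```bash
python3 -m inch '[[[0.4,0,-0.05,0,0],[0.4,0,-0.05,0,0],[0.4,0,-0.05,0,0],[0,0,0,0,0]]]' 7 >/dev/null; python3 st.py|cut -c1-140
python3 -m inch '[[[0.4,0,-0.1,0,0],[0.4,0,-0.1,0,0],[0.4,0,-0.1,0,0],[0,0,0,0,0]]]' 7 >/dev/null; python3 st.py|cut -c1-140
python3 - <<'E'
from rig import camera
import numpy as np,cv2
s=camera("side");np.save("pics/s11.npy",s)
E
```

```text
t 40.23 pos [0.583  0.1348 0.1685] yaw -3.33 tilt [ 0.083 -0.069 -0.994] F [ 0.7  -0.06 -1.99] M [ 0.1   0.13 -0.03] w 0.0120 q [ 0.08  0.55
t 40.57 pos [0.5847 0.1365 0.1554] yaw -3.29 tilt [ 0.083 -0.07  -0.994] F [ 0.21 -0.77 -2.19] M [-0.02  0.18 -0.02] w 0.0120 q [ 0.08  0.57
```

```bash
python3 -m inch '[[[0.4,0,-0.1,0,0],[0.4,0,-0.1,0,0],[0,0,0,0,0]]]' 7 >/dev/null; python3 st.py|cut -c1-140
python3 -m inch '[[[0.4,0,-0.15,0,0],[0,0,0,0,0]]]' 7 >/dev/null; python3 st.py|cut -c1-140
python3 -m inch '[[[0.3,0,-0.15,0,0],[0,0,0,0,0]]]' 7 >/dev/null; python3 st.py|cut -c1-140
```

```text
t 40.87 pos [0.5858 0.1372 0.1477] yaw -3.22 tilt [ 0.084 -0.072 -0.994] F [-0.75 -1.02 -0.95] M [-0.13  0.22  0.03] w 0.0118 q [ 0.08  0.58
t 41.03 pos [0.5865 0.1377 0.1444] yaw -3.20 tilt [ 0.084 -0.074 -0.994] F [-0.33  1.46 -3.31] M [0.02 0.14 0.04] w 0.0119 q [ 0.09  0.59  1
t 41.20 pos [0.5868 0.1388 0.1421] yaw -3.17 tilt [ 0.085 -0.074 -0.994] F [ 0.1  -0.14 -2.78] M [-0.16  0.17  0.05] w 0.0123 q [ 0.09  0.59
```

```bash
for i in 1 2 3; do python3 -m inch '[[[0.3,0,-0.1,0,0],[0,0,0,0,0]]]' 5 >/dev/null; python3 st.py|cut -c1-140; done
```

```text
t 41.37 pos [0.5871 0.1398 0.1394] yaw -3.15 tilt [ 0.085 -0.075 -0.994] F [ 0.24 -1.04 -2.35] M [-0.26  0.18  0.  ] w 0.0116 q [ 0.09  0.6 
t 41.53 pos [0.5874 0.1407 0.1366] yaw -3.14 tilt [ 0.085 -0.075 -0.994] F [-0.46 -0.39 -1.9 ] M [-0.23  0.19  0.02] w 0.0121 q [ 0.09  0.6 
t 41.70 pos [0.5877 0.1416 0.1336] yaw -3.13 tilt [ 0.086 -0.075 -0.994] F [ 0.54 -1.49 -1.87] M [-0.24  0.23 -0.01] w 0.0121 q [ 0.09  0.61
```

Run:
```python
from rig import camera
import numpy as np,cv2
s=camera("side");np.save("pics/s12.npy",s)
cv2.imwrite("pics/c12.png",cv2.resize(s[105:205,170:270,::-1],None,fx=6,fy=6,interpolation=cv2.INTER_CUBIC))
```

```text
(no output)
```

View pics/c12.png

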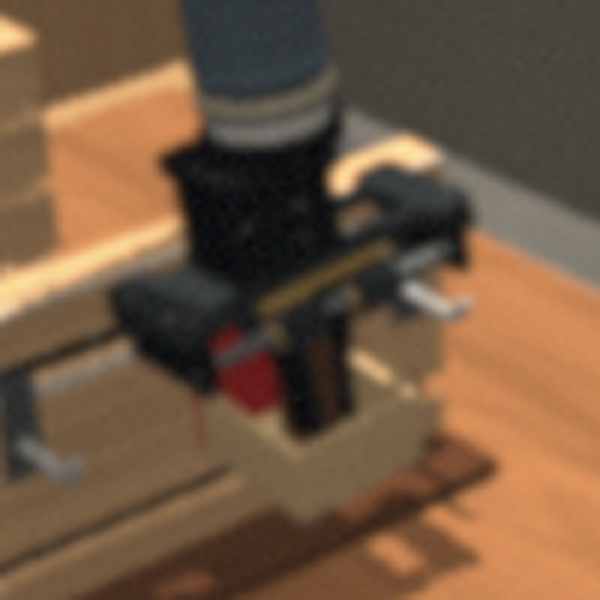

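Run:
```python
from ang import *
c=lambda u,v:((u+.5)/6-.5+170,(v+.5)/6-.5+105)
P=[((-42,-94,45),c(292,457)),((42,-94,45),c(440,404)),((-42,-94,0),c(303,523)),((42,-94,0),c(436,452)),((-42,-4,45),c(207,402)),((-42,0,0),c(213,455))]
fit1(P,-64,60);fit1(P[:3]+P[4:5],-64,60)
```

```text
front-up rel tool -2.9 world 1.1 origin [0.5987 0.2013 0.0846] grasp mm [ -3.2 -60.7  56.3] res [ 1.6  0.5 -2.8 -1.6  1.6  0.7 -0.9  1.5 -0.5 -1.1 -0.2  0.6]
tongue [0.5916 0.2032 0.1643]
lip [0.5903 0.2126 0.184 ]
front-up rel tool -2.4 world 1.6 origin [0.5981 0.2012 0.0825] grasp mm [ -2.4 -61.1  57.8] res [ 1.4  0.9 -3.  -1.2  1.4  1.2 -0.7 -0.5]
tongue [0.591  0.2038 0.1621]
lip [0.5897 0.2134 0.1818]
```

```bash
for i in 1 2 3; do python3 -m inch '[[[0.25,0,-0.15,0,0],[0,0,0,0,0]]]' 5 >/dev/null; python3 st.py|cut -c1-140; done
```

```text
t 41.92 pos [0.588  0.1429 0.131 ] yaw -3.13 tilt [ 0.086 -0.075 -0.994] F [-0.39 -0.5  -1.74] M [-0.06  0.17  0.07] w 0.0118 q [ 0.09  0.61
t 42.08 pos [0.5883 0.1442 0.1285] yaw -3.13 tilt [ 0.086 -0.075 -0.993] F [-0.1  -1.07 -1.79] M [-0.21  0.24  0.05] w 0.0122 q [ 0.1   0.62
t 42.25 pos [0.5886 0.1455 0.126 ] yaw -3.13 tilt [ 0.086 -0.075 -0.993] F [-0.32 -0.24 -1.78] M [-0.17  0.14  0.02] w 0.0121 q [ 0.1   0.62
```

```bash
cat > trk.py <<'E'
from ang import *
import cv2
from rig import camera
c=lambda u,v:((u+.5)/6-.5+170,(v+.5)/6-.5+105)
B=[(-42,-94,45),(42,-94,45),(-42,-94,0),(42,-94,0),(-42,-4,45),(-42,0,0)]
U=np.array([c(292,457),c(440,404),c(303,523),c(436,452),c(207,402),c(213,455)],np.float32)
def track(tag,gy=-64,gz=60,f=True):
    a=cv2.cvtColor(np.load("pics/s12.npy"),cv2.COLOR_RGB2GRAY);s=camera("side");np.save(f"pics/{tag}.npy",s)
    b=cv2.cvtColor(s,cv2.COLOR_RGB2GRAY)
    V,st,er=cv2.calcOpticalFlowPyrLK(a,b,U[:,None],None,winSize=(15,15),maxLevel=2)
    V=V[:,0];print("shift px",(V-U).round(1).tolist(),"err",er.ravel().round(0))
    if f: fit1(list(zip(B,V)),gy,gz)
    return V
E
python3 -c "
from trk import *
track('s13')"
```

```text
shift px [[-0.10000000149011612, 0.10000000149011612], [-0.0, 0.10000000149011612], [0.0, -0.0], [0.0, -0.0], [-0.30000001192092896, 1.2000000476837158], [0.10000000149011612, -0.0]] err [1. 2. 1. 1. 5. 1.]
front-up rel tool -2.0 world 2.0 origin [0.601  0.2043 0.0797] grasp mm [ -4.9 -60.6  52.6] res [ 1.5  0.6 -3.1 -1.5  1.4  1.  -1.   1.8 -0.3 -1.7 -0.2  1.2]
tongue [0.5939 0.2075 0.1594]
lip [0.5927 0.2173 0.179 ]
```

```bash
python3 -m inch '[[[0,0,0,0,0.15],[0,0,0,0,0.15],[0,0,0,0,0.35],[0,0,0,0,0.35],[0,0,0,0,0.35]]]' 5 >/dev/null; python3 st.py|cut -c1-180
python3 -c "
from trk import *
track('s14',f=False)"
```

```text
t 42.72 pos [0.5897 0.1468 0.125 ] yaw -3.21 tilt [ 0.088 -0.073 -0.993] F [ 0.1  -0.04 -0.71] M [-0.03  0.1   0.07] w 0.0251 q [ 0.1   0.62  1.62 -0.11  0.82  0.23]
shift px [[-1.5, 0.699999988079071], [-0.0, 0.4000000059604645], [-1.399999976158142, 0.6000000238418579], [-0.10000000149011612, -0.0], [-0.4000000059604645, 1.2999999523162842], [-0.800000011920929, 0.4000000059604645]] err [3. 5. 1. 3. 3. 2.]
```

```bash
python3 -m inch '[[[-1,0.09,0.1,0,0.35],[-1.2,0.1,0.1,0,0.35],[-1.2,0.1,0.1,0,0.35],[-1.2,0.1,0.1,0,0.35],[-1.2,0.1,0.1,0,0.35],[-1.5,0.13,0.1,0,0.35]]]' 5 >/dev/null; python3 st.py|cut -c1-140
python3 -c "
from trk import *
track('s15',f=False)"
python3 -m inch '[[[-2,0.1,0.5,0,0.35],[-3,0.1,1,0,0.35],[-3,0,2,0,0.35],[-3,0,2,0,0.35],[0,0,2,0,0.35],[0,0,0,0,0.35],[0,0,0,0,0.35]]]' 5 >/dev/null; python3 st.py|cut -c1-140
python3 - <<'E'
from trk import *
V=track('s16',f=False)
# free pose of bin after release: angle, roll fit with clicked/tracked corners and red plate
from scipy.optimize import least_squares
X=np.array(B)/1000.
f=lambda v:(proj("side",X@Ro.from_euler('ZYX',[np.radians(-3.3)+v[0],v[1],-v[2]]).as_matrix().T+v[3:])-V).ravel()
g=lambda v:np.r_[f(v),v[0]/.05,v[1]/.05]
r=least_squares(g,[0,0,0,.59,.205,.085]);print("yaw/roll/front-up deg",np.degrees(r.x[:3]).round(1),"origin",r.x[3:].round(4),"res",f(r.x).round(1))
E
```

```text
t 43.27 pos [0.5871 0.1455 0.2008] yaw -3.23 tilt [ 0.081 -0.073 -0.994] F [-0.71  0.25  0.27] M [-0.04  0.07  0.07] w 0.0303 q [ 0.1   0.52
shift px [[-1.399999976158142, 0.5], [-0.0, 0.4000000059604645], [-1.2999999523162842, 0.6000000238418579], [-0.10000000149011612, -0.10000000149011612], [17.799999237060547, 5.099999904632568], [-0.8999999761581421, 0.30000001192092896]] err [ 4.  6.  1.  4. 19.  1.]
t 43.90 pos [0.5775 0.0774 0.329 ] yaw -3.09 tilt [ 0.097 -0.072 -0.993] F [ 0.01  0.82 -0.45] M [0.   0.07 0.02] w 0.0306 q [-0.02  0.34  1
shift px [[-0.800000011920929, -0.10000000149011612], [-0.10000000149011612, 0.20000000298023224], [-1.2999999523162842, 0.6000000238418579], [-0.10000000149011612, 0.10000000149011612], [35.5, -44.79999923706055], [-0.8999999761581421, 0.30000001192092896]] err [ 7.  4.  1.  3. 39.  3.]
yaw/roll/front-up deg [-15.3  16.3 -24.3] origin [0.5695 0.1137 0.1938] res [  6.9  -5.2   7.1   4.    0.1  -7.6   1.7   4.9 -22.9  24.5   7.1 -20.9]
```

Run:
```python
from trk import *
V=track('s17',f=False);k=[0,1,2,3,5];X=np.array(B)[k]/1000.;V=V[k]
f=lambda v:(proj("side",X@Ro.from_euler('ZYX',[np.radians(-3.3)+v[0],v[1],-v[2]]).as_matrix().T+v[3:])-V).ravel()
g=lambda v:np.r_[f(v),v[0]/.02,v[1]/.02]
r=least_squares(g,[0,0,0,.59,.205,.085]);print("side: dyaw/roll/front-up deg",np.degrees(r.x[:3]).round(1),"origin",r.x[3:].round(4),"res",f(r.x).round(1))
for n in("side","top"):
    im=camera(n);h=cv2.cvtColor(im,cv2.COLOR_RGB2HSV)
    m=(((h[...,0]<6)|(h[...,0]>174))&(h[...,1]>170)&(h[...,2]>60)).astype(np.uint8)
    N,l,st,ce=cv2.connectedComponentsWithStats(m);print(n,[(st[i].tolist()) for i in range(1,N) if st[i][4]>15])
    O=np.array([r.x[3],.2055,.083]);Rm=Ro.from_euler('z',-3.3,degrees=True)
    print(" predicted hung plate corners",[proj(n,O+Rm.apply(np.array(p)/1000))[0].round(0).tolist() for p in((-42,-4,84),(42,-4,84),(-42,-4,45),(42,-4,45))])
    if n=="top":
        w=((h[...,0]>14)&(h[...,0]<30)&(h[...,1]>50)&(h[...,1]<160)&(h[...,2]>120)).astype(np.uint8)
        N,l,st,ce=cv2.connectedComponentsWithStats(w);print(" wood",[(st[i].tolist(),ce[i].round(0).tolist()) for i in range(1,N) if st[i][4]>80 and 150<ce[i][0]<290 and 130<ce[i][1]<290])
        print(" pred rim front",[proj(n,O+Rm.apply(np.array(p)/1000))[0].round(0).tolist() for p in((-42,-94,45),(42,-94,45))])
```

```text
shift px [[-0.800000011920929, -0.0], [-0.10000000149011612, 0.20000000298023224], [-1.399999976158142, 0.6000000238418579], [-0.10000000149011612, 0.10000000149011612], [35.29999923706055, -44.79999923706055], [-0.8999999761581421, 0.30000001192092896]] err [ 7.  4.  1.  3. 40.  3.]
side: dyaw/roll/front-up deg [-1.1 -0.8  1.6] origin [0.5583 0.1543 0.1237] res [ 1.7 -0.7 -1.6 -1.6  1.5  0.1 -0.4  2.6 -1.2 -0.4]
side [[202, 151, 19, 22, 249], [282, 196, 10, 16, 114], [221, 254, 12, 24, 125], [402, 257, 20, 18, 290]]
 predicted hung plate corners [[193.0, 163.0], [214.0, 155.0], [194.0, 174.0], [215.0, 165.0]]
top [[247, 169, 13, 7, 57], [173, 192, 7, 17, 87], [421, 233, 14, 12, 126], [267, 257, 7, 13, 34]]
 predicted hung plate corners [[173.0, 218.0], [176.0, 192.0], [176.0, 219.0], [179.0, 194.0]]
 wood [([231, 132, 23, 28, 411], [242.0, 146.0]), ([165, 146, 14, 9, 91], [170.0, 150.0]), ([241, 173, 20, 20, 256], [250.0, 183.0]), ([160, 192, 10, 34, 174], [165.0, 209.0]), ([177, 202, 13, 23, 134], [182.0, 209.0]), ([250, 256, 22, 22, 306], [260.0, 267.0])]
 pred rim front [[203.0, 221.0], [206.0, 196.0]]
```

```bash
python3 -m inch '[[[0,0,0,0,0.35],[0,0,0,0,0.35],[0,0,0,0,0.35],[0,0,0,0,0.35]]]' | head -2; python3 -c "
from trk import *
track('s18',f=False)
print(robot.hand_in())"
```

```text
time: 44.43
position: [0.5752, 0.081, 0.3228]
shift px [[-0.800000011920929, -0.10000000149011612], [-0.10000000149011612, 0.10000000149011612], [-1.399999976158142, 0.699999988079071], [-0.10000000149011612, 0.10000000149011612], [36.0, -48.20000076293945], [-0.8999999761581421, 0.4000000059604645]] err [ 7.  4.  1.  3. 37.  2.]
the job is handed in; nothing more can be done
None
```

The bin with the 84 mm-wide plate now hangs by its hook in the upper groove, between the two steel hooks. I let go and handed in at about 44.5 s; `hand_in` gives no verdict.

- **Tipping:** I gripped the handle low and towards the front and lifted, but pad friction stopped the tip at about 12–16°. I got the rest by resting the bin's front lightly on the far end of the panel's top edge and lowering the hand. I then trimmed the angle with the lip on the panel top.
- **Hanging:** I felt for the panel face and slid the lip up into the mouth. Then I lowered the front in a soft grip until the bin stopped moving, opened the gripper and backed off. Wrist force readings stayed at about 6 N or less, bin weight included.

**Final checks**
- **Level:** the front is about 1–2° up, measured to roughly ±3°.
- **Plate against the panel:** the top view shows the red plate where it should be when hung. It is partly hidden there.
- **Settling:** the front-left corner shifted about 1.5 px on release. After that, the corners that could be tracked stayed still to within about 0.6 px.
- **Other things:** the two look-alike bins are where they were. I did not re-measure the bottles, jar, cup, carton or brush, but the arm went near none of them.

**What disagreed or failed**
- **Panel height:** touching the panel top suggested the groove edge at about 177 mm; the cameras and the lip's entry gave about 165 mm. I followed the lip's entry.
- **Tool lean:** the tool leaned about 5°, and I could not remove that.
- **Wrist force:** it still read about −1.8 N with the bin already at rest. I put that down to sensor drift.
- **Corner tracking:** the point beside the gripper was lost when the gripper left, and the last side-view fit placed the bin's origin wrongly.

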